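# Stamp a batch of hardwood blocks in the lever press

## Robot

A 6-joint arm with a two-finger parallel gripper is mounted at the origin on the work surface. World frame = base frame: x ahead of the robot, y to its left, z up, the work surface at z = 0. Lengths are in mm, angles in rad, forces in N, time in s.
With the tool pointing down it reaches from about 350 to 975 mm from the base axis. Payload 7.1 kg.
Tool frame: the origin (TCP) lies between the finger pads; the fingertips stand 19 mm ahead of it and the grasp point (between the pads) is the TCP; z points along the fingers, y is the line along which they close (so a half turn about z gives the same grasp; the last joint's range is limited). The gripper opens to 88 mm and grips with 3 to 60 N. Pads are 20 mm wide; open, the fingers measure 115 mm over their backs; the gripper's body (75 mm by 178 mm) begins 61 mm behind the grasp point.
Start: joints at [1.141, 0.423, 1.63, -0, 1.089, -0.019], TCP at [249.557, 572.998, 241.675] pointing down, gripper open.
Joint ranges: [-3, 3], [-0.9, 2.11], [0.09, 2.58], [-1.31, 4.45], [0.11, 2.69], [-2.54, 2.54]. Speed limits (rad/s): [2.39, 2.39, 3.01, 3.14, 3.14, 3.14].

## Interface

Orientations are given as a rotation vector (axis times angle).
In Python, from workcell import ctrl gives the robot as it stands.
- The arm moves only by the tool arm_command, never from a script. Its argument "series" is a list of rows, each an object with "linear": the shift along the tool's x, y, z in m, a list of three; "turn": the turn about the tool's z in rad. A call has 1 to 10 rows; each row shifts and turns the commanded pose from where the row before left it, along the tool's axes as they then stand; what a row does not reach is not made up. A row lasts 1/10 s, in which the tool goes at most 50 mm and 8.59 degrees, less where a joint would pass 70% of its speed; a pose out of reach is approached as far as the arm can. A call with a gripper value outside its range is refused whole. "jaw" is the opening, from -1 (shut) to 1 (fully open), set as the call begins (left out, the last holds). The fingers move at their own pace and stop on an object; the grip force is fixed at half the most. Time passes only in rows, so rows that do not move let the fingers close. It gives the time, the measured TCP pose, the force, the opening and the grip force at its end, in the units of the state.
- ctrl.get_obs(): the state, without advancing time (a new reading comes with each control period).
- ctrl.get_image(name): name is "scene" or "top" or "wrist"; returns a dict with "frame" (420x560x3 uint8, blue, green, red), "fx", "fy", "cx", "cy" (pixels), "rvec" (rotation vector, rad) and "tvec" (3), from world to camera coordinates, as OpenCV has them. Camera axes: x right, y down, z forward; pixel columns grow to the right and rows downward; lengths in mm; the calibration is good to about 2 mm. The wrist camera is an equidistant fisheye: a pixel r from the principal point sees the ray r / f radians off the axis. A picture is of the moment at which its call begins. There is no depth.
- ctrl.close_job(): hands the job in; it is judged then, once.
The state is a dict: "t": time; "qpos": joint angles; "qvel": joint speeds; "joint_torque": joint torques, N m; "ee_pos": TCP position; "orientation": TCP orientation; "ft_force": force on the tool from outside, world axes, zero at the start; "moment": the same for the moment, N m; "width": finger opening in mm; "grasp_force": force on a finger pad.
Only numpy, scipy, OpenCV 4.12 (cv2) and the standard library are available. Lean on these libraries where they do the work, as an engineer would, in place of code of your own. Each camera call takes 0.05 s, during which the arm holds its last target. There are 200 camera calls.

## Task

Stamp this batch in the lever press: lay every loose maroon block flat in its own pocket of the drawn-out tray and slide the tray fully home, with the safety bolt still closed in front of the lever. Then slide the bolt right back, pull the lever fully down to its stop and lift it fully up again, and slide the bolt fully closed before you draw the tray fully out, all the blocks still lying in their pockets. There may be two to four blocks, and the thread cones, mallet and balm tin stay where they are.

Things in the scene. Friction and masses are not known exactly. Their poses are not given: they have to be found in the camera images.
- press: Dark green stamping press fixed to the bench. Origin at bench level, mid width, below the head's front face; x points into the press (the tray goes in along +x), y to its left, z up. Bed 470 x 200 mm, 15 mm thick, x from -245 to 225 mm; the head, 216 mm wide on four columns, top 170 mm high, stands over x = 0 to 200 mm. Two guide rails, 144 mm apart inside, rise 20 mm above the bed.
- press_mouth (a point): Point on the bed at the press mouth: 15 mm above the press origin, same axes. A rear stop halts the tray with the tray origin 109 mm beyond this point along +x (home); a 6 mm lip across the front end of the bed halts it 139 mm before this point (fully out). Mouth 168 mm wide; raised platen 64 mm over the bench.
- tray: Loose birch tray on the press bed, 192 (x) x 138 (y) x 13 mm, 0.5 kg; origin at the centre of its underside, x pointing into the press. Four pockets 84 x 46 mm, 8 mm deep, long side along x; rib 24 mm wide between left and right ones, 8 mm between front and rear ones. Slides with a few newtons, starts drawn out. Steel cross bar in front as handle.
- tray_handle (a point): Middle of the tray's handle bar: round steel bar 14 mm thick, 96 mm long along the tray's y, 65 mm over the bench, 180 mm before the tray's origin. Its two arms are 40 mm to either side of the middle. With the tray home the bar is still 71 mm before the head's front face.
- pocket0 (a point): Where the middle of a block lies when it is seated flat in the front right pocket (seen along +x of the tray): 11 mm above the pocket floor, 31 mm over the bench. Axes as the tray's.
- pocket1 (a point): Where the middle of a block lies when it is seated flat in the front left pocket (seen along +x of the tray): 11 mm above the pocket floor, 31 mm over the bench. Axes as the tray's.
- pocket2 (a point): Where the middle of a block lies when it is seated flat in the rear right pocket (seen along +x of the tray): 11 mm above the pocket floor, 31 mm over the bench. Axes as the tray's.
- pocket3 (a point): Where the middle of a block lies when it is seated flat in the rear left pocket (seen along +x of the tray): 11 mm above the pocket floor, 31 mm over the bench. Axes as the tray's.
- block0: Maroon hardwood block 76 mm (x) x 38 mm (y) x 22 mm (z), 60 g, or None if not in this batch. Origin at its centre, z up as it lies at the start; upside down or end for end is as good. It starts loose on the bench.
- block1: Maroon hardwood block 76 mm (x) x 38 mm (y) x 22 mm (z), 60 g, or None if not in this batch. Origin at its centre, z up as it lies at the start; upside down or end for end is as good. It starts loose on the bench.
- block2: Maroon hardwood block 76 mm (x) x 38 mm (y) x 22 mm (z), 60 g, or None if not in this batch. Origin at its centre, z up as it lies at the start; upside down or end for end is as good. It starts loose on the bench.
- block3: Maroon hardwood block 76 mm (x) x 38 mm (y) x 22 mm (z), 60 g, or None if not in this batch. Origin at its centre, z up as it lies at the start; upside down or end for end is as good. It starts loose on the bench.
- lever (a joint): Lever on the right side (-y) of the head (rad): 0 parked up, 10 degrees short of upright; grows to 1.2 at the stop as its grip is pulled towards -x and down. Stays where left. While the bolt is closed it gives only about 0.1. Needs about 6 N at the grip, 12 N over the last 0.15 rad where the sprung platen meets the blocks; may spring back a little when let go at the stop.
- lever_grip (a point): Middle of the lever's red round grip, 22 mm thick and 64 mm long, parallel to the press's y, 150 mm from the hinge axis, on the outer side of the lever arm. It can be pinched from above and followed down.
- lever_hinge (a point): Point on the lever's hinge axis (parallel to the press's y) beside the grip's middle; 100 mm behind the head's front face and 145 mm over the bench.
- bolt (a joint): Steel slide bolt on top of the head (m): 0 fully closed, its rod end standing in front of the lever arm and blocking it; grows to 0.045 as the knob is slid along +y of the press, away from the lever, drawing the rod clear. Stays where left, moves with about 2 N, goes back in only when the lever is fully up.
- bolt_knob (a point): Middle of the yellow knob of the slide bolt, 22 mm in diameter and 18 mm high (its top 9 mm above this point), on a 15 mm stem that is free for 29 mm below the knob; 235 mm over the bench, 65 mm over the head's top.
- platen: Steel platen under the head, 190 x 130 mm, that comes down on the blocks as the lever is pulled and rises with it; sprung, so it presses all seated blocks alike. Origin at the centre of its underside.
- cone_black: Black thread cone, 64 mm in diameter, 100 mm high, standing on the bench; origin under its foot. Leave alone.
- cone_tan: Tan thread cone, 64 mm in diameter, 100 mm high, standing on the bench; origin under its foot. Leave alone.
- mallet: Mallet lying on the bench, 260 mm long, pale head 56 mm in diameter; origin at the handle's head end, on the bench. Leave alone.
- balm: Brass balm tin 68 mm in diameter, 35 mm high; origin under its foot. Leave alone.
Things that resemble listed ones, but are neither listed nor needed, are in the scene too. What is shaped like the block0 but black or white is not meant.

How it is judged:
By the outcome, as a careful person would: the job done as asked, in the order asked, and still so for the second after the job is handed in, with the robot touching nothing.
Of block0, block1, block2, block3 only 2 to 4 are there at a start; the rules pass over those that are not, and their reading is None.
At some moment in a run one of block0, block1, block2, block3 may be knocked a few centimetres aside while the robot is not near it.
Once in a run the grip may slacken for a moment while it holds something.
It also fails if it takes over 210 s, if anything falls off the work surface, if the arm or the gripper's body presses on something with over 40 N, if the wrist force passes 120 N, or if a joint passes its speed limit or range.

## Working session

There is one attempt and no reset: what is moved stays moved. The work goes in short steps, Python scripts to look and compute and a tool call to move; the robot and the scene stay as the last step left them, time stands still between calls to the robot, and variables do not carry over. Pictures are saved under pics/ and viewed, at most 17 in all, crops included, and the job is handed in when it is done.

Besides the shell and the picture viewer there is one more tool, called as a command line: name --argument value ..., lists and objects as JSON in quotes. arm_command: Moves the arm, as the interface text tells. Its arguments: {"type":"object","properties":{"series":{"type":"array"},"jaw":{"type":"number"}},"required":["series"]}

```bash
ls; mkdir -p pics; cat > h.py <<'E'
import numpy as np, cv2
from workcell import ctrl
R3=lambda r: cv2.Rodrigues(np.array(r,float))[0]
def ray(im,u,v,fish=False):
    R=R3(im["rvec"]);t=np.array(im["tvec"],float).ravel()
    x=(u-im["cx"])/im["fx"];y=(v-im["cy"])/im["fy"]
    if fish:
        r=np.hypot(x,y)+1e-12;d=np.array([x/r*np.sin(r),y/r*np.sin(r),np.cos(r)])
    else: d=np.array([x,y,1.])
    return -R.T@t, R.T@d
def onz(im,u,v,z,fish=False):
    c,d=ray(im,u,v,fish);return (c+d*(z-c[2])/d[2]).round(1)
def proj(im,p,fish=False):
    q=R3(im["rvec"])@np.array(p,float)+np.array(im["tvec"],float).ravel()
    if fish:
        s=np.hypot(q[0],q[1])+1e-12;a=np.arctan2(s,q[2])/s;return np.array([im["cx"]+im["fx"]*q[0]*a,im["cy"]+im["fy"]*q[1]*a])
    return np.array([im["cx"]+im["fx"]*q[0]/q[2],im["cy"]+im["fy"]*q[1]/q[2]])
E
python3 - <<'E'
from h import *
for n in("top","scene"):
    im=ctrl.get_image(n);np.save(f"{n}.npy",im,allow_pickle=True);cv2.imwrite(f"pics/{n}0.png",cv2.resize(im["frame"],(800,600),interpolation=cv2.INTER_CUBIC))
    print(n,-R3(im["rvec"]).T@np.array(im["tvec"]).ravel(),im["fx"])
o=ctrl.get_obs();print(o["ee_pos"],o["orientation"],R3(o["orientation"]).round(3),o["width"])
E
```

```text
pics
top [ 413.43509667 -170.3213549  1252.45462683] 428.77520338697377
scene [1068.2401448   -41.07243966 1067.65080157] 410.57361499777505
[249.37836977 572.58368768 241.00142502] [-6.40689745e-01 -3.07526450e+00  2.05963449e-03] [[-0.917  0.399 -0.001]
 [ 0.399  0.917 -0.001]
 [ 0.    -0.001 -1.   ]] 87.89824224966672
```

View pics/top0.png

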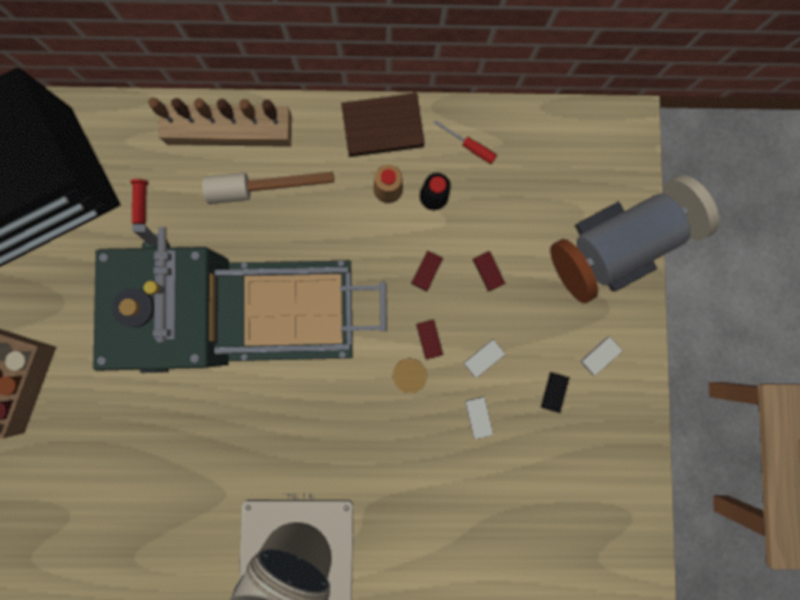

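View pics/scene0.png

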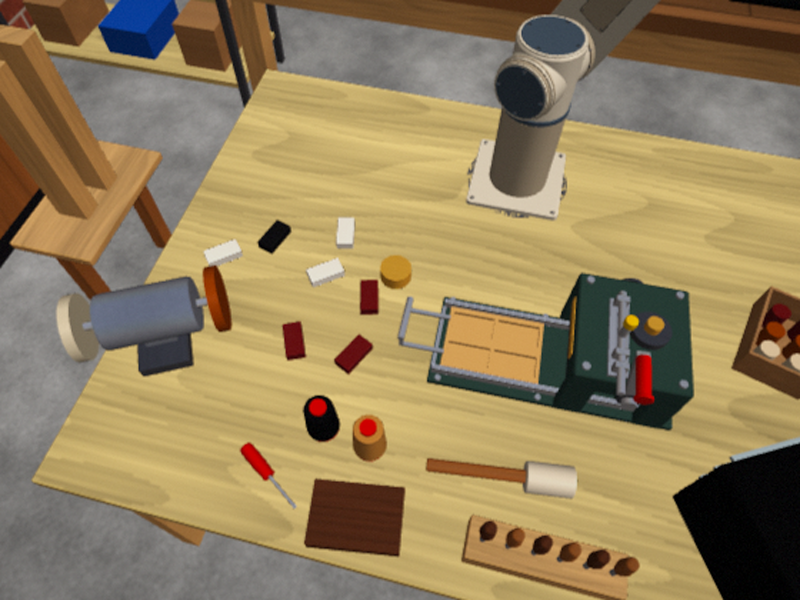

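Top view (800×600): maroon blocks at (427,271), (489,271) and (430,339). They could be confused with the white blocks (485,358), (602,355), (479,417), the black block (555,392) and the brown board (383,125). The press tray is at (293,310), the knob at (150,288) and the lever grip at (139,203). The scene view also shows three maroon blocks, at (369,296), (293,340) and (353,353).

```bash
python3 - <<'E'
from h import *
im=np.load("top.npy",allow_pickle=True).item();f=im["frame"];hsv=cv2.cvtColor(f,cv2.COLOR_BGR2HSV)
def rects(m,z,amin,amax,lab):
    for c in cv2.findContours(m.astype(np.uint8),cv2.RETR_EXTERNAL,cv2.CHAIN_APPROX_NONE)[0]:
        a=cv2.contourArea(c)
        if amin<a<amax:
            r=cv2.minAreaRect(c);b=np.array([onz(im,*p,z) for p in cv2.boxPoints(r)])
            e=[b[1]-b[0],b[2]-b[1]];e.sort(key=lambda v:np.linalg.norm(v));l=e[1]
            print(lab,"px",(np.array(r[0])*800/560).round(),a,"c",b.mean(0),"size",[round(np.linalg.norm(v),1) for v in e],"ang",round(np.degrees(np.arctan2(l[1],l[0]))%180,1))
h,s,v=[hsv[...,i].astype(int) for i in range(3)]
wood=np.zeros_like(h,bool);wood[64:]=True
rects(((h>165)|(h<8))&(s>110)&(v<140)&wood,22,100,900,"maroon")
rects(((h>165)|(h<8))&(s>180)&(v>=110),200,100,900,"red")
rects((h>20)&(h<32)&(s>190)&(v>100),244,20,300,"yellow")
for n,p in dict(tray=(293,310),grip=(139,203),knob=(150,288),blk=(427,271)).items():
    q=(int(p[1]*.7),int(p[0]*.7));print(n,hsv[q])
m=(h>5)&(h<18)&(s>80)&(v>120);m[:180]=0;m[245:]=0;m[:,:165]=0;m[:,245:]=0
rects(m,28,500,9000,"tray")
m=cv2.resize(f[160:270,50:345],None,fx=2.7,fy=2.7,interpolation=cv2.INTER_CUBIC);cv2.imwrite("pics/crop1.png",m)
E
```

```text
maroon px [429. 339.] 260.0 c [ 427.875 -256.75    22.   ] size [np.float64(34.1), np.float64(70.8)] ang 15.4
maroon px [488. 270.] 272.0 c [ 567.025 -376.9     22.   ] size [np.float64(35.5), np.float64(71.2)] ang 26.2
maroon px [427. 270.] 252.0 c [ 566.325 -251.625   22.   ] size [np.float64(32.4), np.float64(71.8)] ang 153.9
maroon px [139. 201.] 166.0 c [702.425 334.275  22.   ] size [np.float64(28.8), np.float64(91.5)] ang 2.6
maroon px [437. 184.] 129.5 c [ 744.925 -272.125   22.   ] size [np.float64(38.2), np.float64(38.9)] ang 154.2
red px [136. 201.] 107.5 c [660.55  264.975 200.   ] size [np.float64(12.4), np.float64(73.3)] ang 2.7
red px [479. 149.] 109.5 c [ 760.175 -331.6    200.   ] size [np.float64(15.9), np.float64(57.6)] ang 56.1
tray [ 16 102 160]
grip [  1 185 124]
knob [ 24 159 162]
blk [179 152  82]
tray px [292. 309.] 3088.0 c [484.875  17.25   28.   ] size [np.float64(137.7), np.float64(194.3)] ang 91.9
```

View pics/crop1.png

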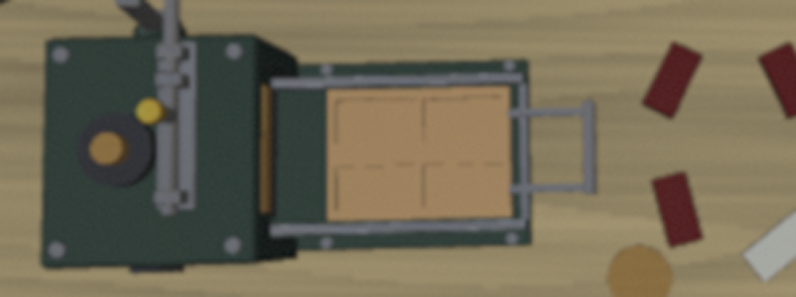

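The crop confirms three maroon blocks, at crop (672,80), (780,80) and (677,210), and the tray pockets around (420,155). I'll move up and over the tray, then take a close look.

arm_command --series '[{"linear": [0,0,-0.05],"turn": 0},{"linear": [0,0,-0.05],"turn": 0},{"linear": [-0.0336,-0.0318,0],"turn": 0},{"linear": [-0.0336,-0.0318,0],"turn": 0},{"linear": [-0.0336,-0.0318,0],"turn": 0},{"linear": [-0.0336,-0.0318,0],"turn": 0},{"linear": [-0.0336,-0.0318,0],"turn": 0},{"linear": [-0.0336,-0.0318,0],"turn": 0},{"linear": [-0.0336,-0.0318,0],"turn": 0},{"linear": [-0.0336,-0.0318,0],"turn": 0}]' --jaw 1

```text
t: 1.1
ee_pos: [394.6, 230.6, 341.6]
orientation: [-0.64, -3.076, 0.0]
ft_force: [0.4, 0.4, 0.4]
width: 87.9
grasp_force: 0.0
```

arm_command --series '[{"linear": [-0.0336,-0.0318,0],"turn": 0},{"linear": [-0.0336,-0.0318,0],"turn": 0},{"linear": [-0.0336,-0.0318,0],"turn": 0},{"linear": [-0.0336,-0.0318,0],"turn": 0},{"linear": [-0.0336,-0.0318,0],"turn": 0},{"linear": [0,0,0],"turn": 0},{"linear": [0,0,0],"turn": 0}]'

```text
t: 1.8
ee_pos: [484.7, 18.7, 341.2]
orientation: [-0.645, -3.073, -0.0]
ft_force: [-1.1, 0.1, -0.2]
width: 88.0
grasp_force: 0.0
```

```bash
cat >> h.py <<'E'
def plan(x,y,z,ang,n=None):
    "tool-x axis to angle ang (mod 180): turn first, then shift in the turned frame"
    o=ctrl.get_obs();R=R3(o["orientation"]);p=np.array(o["ee_pos"])
    a0=np.degrees(np.arctan2(R[1,0],R[0,0]));d=(ang-a0+90)%180-90
    t=-np.radians(d);R2=R@R3([0,0,t]);s=R2.T@(np.array([x,y,z])-p)
    print("pos",p.round(1),"a0",round(a0,1),"turn",round(t,4),"shift_m",(s/1000).round(4),"len",round(np.linalg.norm(s)),"q6",round(o["qpos"][5],2),"f",np.round(o["ft_force"],1),"w",round(o["width"],1),"t",round(o["t"],1))
E
python3 - <<'E'
from h import *
im=ctrl.get_image("wrist");np.save("w.npy",im,allow_pickle=True);cv2.imwrite("pics/w1.png",cv2.resize(im["frame"],(800,600),interpolation=cv2.INTER_CUBIC))
print(im["cx"],im["cy"],im["fx"],-R3(im["rvec"]).T@np.array(im["tvec"]).ravel())
plan(566,-251,130,153.9)
E
```

```text
271.18173411879883 204.97271989877075 325.19226210127806 [420.63648435  46.57011217 484.23413198]
pos [484.5  19.7 341.3] a0 156.4 turn 0.0437 shift_m [-0.1926 -0.2072  0.2111] len 353 q6 -1.14 f [0.  0.4 0.6] w 87.8 t 1.9
```

View pics/w1.png

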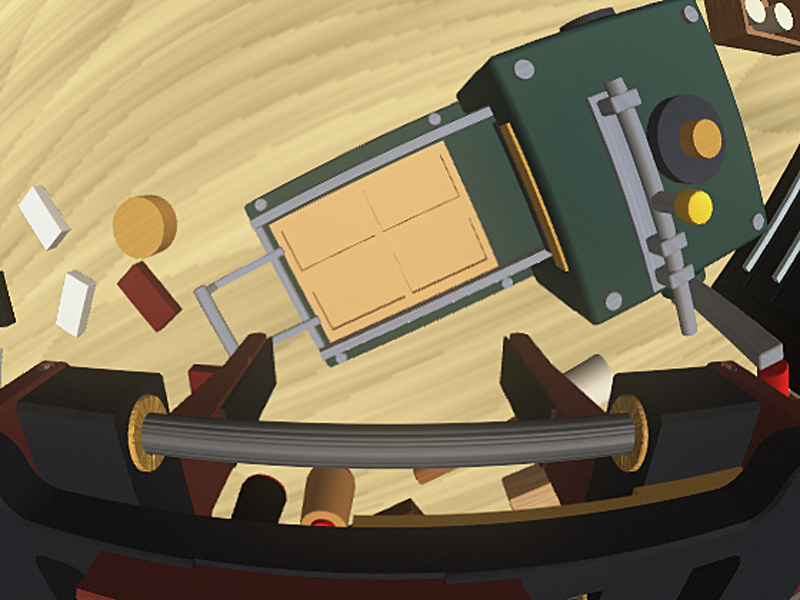

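The wrist view shows the tray corners at (270,223), (441,142), (497,264) and (332,346). The knob is at (695,206), the grip is partly visible at (772,378), and the handle bar runs from (203,290) to about (240,352).

```bash
python3 - <<'E'
from h import *
im=np.load("w.npy",allow_pickle=True).item();f=im["frame"];k=.7
C=[onz(im,u*k,v*k,28,True) for u,v in((268,222),(442,141),(498,265),(330,344))]
print(C,np.mean(C,0)); 
for a,b in((0,1),(3,2)): d=C[b]-C[a];print(np.linalg.norm(d),np.degrees(np.arctan2(d[1],d[0])))
for a,b in((0,3),(1,2)): d=C[b]-C[a];print(np.linalg.norm(d),np.degrees(np.arctan2(d[1],d[0]))+90)
print("knob",onz(im,699*k,205*k,244,True),onz(im,692*k,208*k,235,True))
print("bar",onz(im,203*k,290*k,72,True))
t=np.load("top.npy",allow_pickle=True).item()
print("knobtop",onz(t,150.5*k,287*k,240)); 
u=np.array([np.cos(np.radians(91.9)),np.sin(np.radians(91.9)),0]);v=np.array([-u[1],u[0],0]);c=np.array([484.9,17.3,28])
print("predicted corners",[(proj(im,c+a*u+b*v,True)/k).round() for a,b in((-96,69),(96,69),(96,-69),(-96,-69))])
print("grip px",onz(t,140*k,203*k,290))
E
```

```text
[array([415.6, -82.1,  28. ]), array([412.9, 108. ,  28. ]), array([549.8, 113.3,  28. ]), array([558.2, -79.8,  28. ])] [484.125  14.85   28.   ]
190.11917315199958 90.81372016657899
193.28261691109213 92.49084055441269
142.61854718093298 90.92404535277271
137.00255472070583 92.21706395144406
knob [504.4 216.2 244. ] [507.4 216.3 235. ]
bar [ 446.3 -159.4   72. ]
knobtop [506.6 218.6 240. ]
predicted corners [array([270., 225.]), array([445., 140.]), array([500., 265.]), array([332., 342.])]
grip px [635.7 221.9 290. ]
```

arm_command --series '[{"linear": [0,0,0],"turn": 0.044},{"linear": [-0.0385,-0.0414,0.022],"turn": 0},{"linear": [-0.0275,-0.0296,0.03],"turn": 0},{"linear": [-0.0275,-0.0296,0.03],"turn": 0},{"linear": [-0.0275,-0.0296,0.03],"turn": 0},{"linear": [-0.0275,-0.0296,0.03],"turn": 0},{"linear": [-0.0275,-0.0296,0.03],"turn": 0},{"linear": [-0.0166,-0.0178,0.03],"turn": 0},{"linear": [0,0,0],"turn": 0},{"linear": [0,0,0],"turn": 0}]'

```text
t: 2.85
ee_pos: [563.4, -238.7, 144.0]
orientation: [-0.706, -3.059, -0.001]
ft_force: [-0.4, 0.4, 0.0]
width: 87.8
grasp_force: 0.0
```

```bash
cat >> h.py <<'E'
def blocks():
    im=ctrl.get_image("top");f=im["frame"];hsv=cv2.cvtColor(f,cv2.COLOR_BGR2HSV);h,s,v=[hsv[...,i].astype(int) for i in range(3)]
    m=((h>165)|(h<8))&(s>100)&(v<140);m[:140]=0
    for c in cv2.findContours(m.astype(np.uint8),cv2.RETR_EXTERNAL,cv2.CHAIN_APPROX_NONE)[0]:
        if 100<cv2.contourArea(c)<500:
            r=cv2.minAreaRect(c);b=np.array([onz(im,*p,22) for p in cv2.boxPoints(r)]);e=sorted([b[1]-b[0],b[2]-b[1]],key=np.linalg.norm)
            print("top block",b.mean(0).round(1),np.linalg.norm(e,axis=1).round(),round(np.degrees(np.arctan2(e[1][1],e[1][0]))%180,1))
def wblocks(z=22):
    im=ctrl.get_image("wrist");hsv=cv2.cvtColor(im["frame"],cv2.COLOR_BGR2HSV);return im,hsv
E
python3 - <<'E'
from h import *
blocks();plan(566,-251,80,153.9)
im=ctrl.get_image("wrist");cv2.imwrite("pics/w2.png",cv2.resize(im["frame"],(800,600)));np.save("w2.npy",im,allow_pickle=True)
E
```

```text
top block [ 566.4 -377.2   22. ] [35. 70.] 26.3
pos [ 563.9 -238.6  145.1] a0 154.0 turn 0.0023 shift_m [-0.0074 -0.0102  0.0651] len 66 q6 -1.54 f [-0.   0.5  1.1] w 87.6 t 2.9
```

View pics/w2.png

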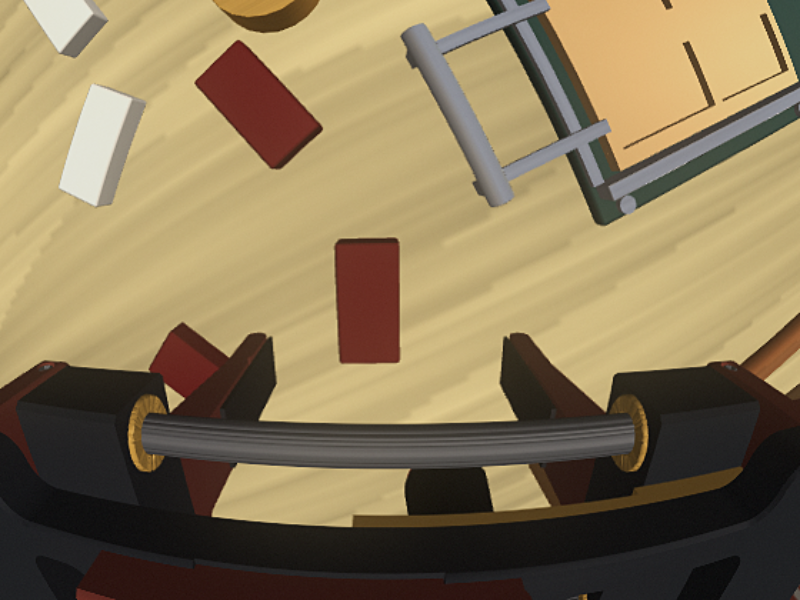

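The block's top face spans about (336–400, 243–363), lined up between the fingers. The neighbouring block is at (258,105), and the handle bar runs from (412,32) to (497,200).

```bash
python3 - <<'E'
from h import *
im=np.load("w2.npy",allow_pickle=True).item();k=.7
C=np.array([onz(im,u*k,v*k,22,True) for u,v in((336.5,243),(399,243),(400,362),(340.5,362))]);print(C,C.mean(0))
d=C[0]+C[1]-C[2]-C[3];a=np.degrees(np.arctan2(d[1],d[0]))%180;print(a,np.linalg.norm(d)/2)
B=[onz(im,u*k,v*k,72,True) for u,v in((413,33),(499,199))];d=B[0]-B[1];print("bar",B,np.mean(B,0),np.linalg.norm(d),np.degrees(np.arctan2(d[1],d[0])))
C=np.array([onz(im,u*k,v*k,22,True) for u,v in((240,42),(321,126),(276,167),(196,82))]);print("blk near",C.mean(0),C)
plan(*C.mean(0)[:2],80,a)
E
```

```text
[[ 524.6 -252.5   22. ]
 [ 540.6 -220.    22. ]
 [ 607.9 -251.5   22. ]
 [ 591.8 -284.9   22. ]] [ 566.225 -252.225   22.   ]
154.5879374180072 74.45377760731816
bar [array([ 446. , -168.2,   72. ]), array([ 534.4, -165.9,   72. ])] [ 490.2  -167.05   72.  ] 88.4299157525325 -178.50960894680972
blk near [ 428.95 -257.2    22.  ] [[ 389.6 -250.1   22. ]
 [ 460.  -230.    22. ]
 [ 468.9 -263.9   22. ]
 [ 397.3 -284.8   22. ]]
pos [ 564.2 -238.7  145.8] a0 154.0 turn -0.0094 shift_m [ 0.1143 -0.0748  0.0657] len 152 q6 -1.54 f [ 0.   1.  -0.8] w 87.6 t 3.0
```

arm_command --series '[{"linear": [-0.0077,-0.0113,0],"turn": -0.01},{"linear": [0,0,0.03],"turn": 0},{"linear": [0,0,0.03],"turn": 0},{"linear": [0,0,0.03],"turn": 0},{"linear": [0,0,0.0255],"turn": 0},{"linear": [0,0,0],"turn": 0},{"linear": [0,0,0],"turn": 0}]'

```text
t: 3.65
ee_pos: [566.2, -254.1, 30.1]
orientation: [0.692, 3.064, -0.0]
ft_force: [-0.6, -0.3, -0.6]
width: 87.6
grasp_force: 0.0
```

arm_command --series '[{"linear": [0,0,0],"turn": 0},{"linear": [0,0,0],"turn": 0},{"linear": [0,0,0],"turn": 0},{"linear": [0,0,0],"turn": 0},{"linear": [0,0,0],"turn": 0},{"linear": [0,0,0],"turn": 0},{"linear": [0,0,0],"turn": 0},{"linear": [0,0,0],"turn": 0}]' --jaw -1

```text
t: 4.45
ee_pos: [565.6, -254.0, 29.0]
orientation: [-0.693, -3.064, -0.0]
ft_force: [-0.5, 0.7, 1.2]
width: 37.5
grasp_force: 30.0
```

arm_command --series '[{"linear": [0,0,-0.04],"turn": 0},{"linear": [0,0,-0.04],"turn": 0},{"linear": [0,0,0],"turn": 0.137},{"linear": [0,0,0],"turn": 0.137},{"linear": [0,0,0],"turn": 0.137},{"linear": [0,0,0],"turn": 0.137},{"linear": [0,0,0],"turn": 0.137},{"linear": [0,0,0],"turn": 0.137},{"linear": [0,0,0],"turn": 0.137},{"linear": [0,0,0],"turn": 0.137}]'

```text
t: 5.45
ee_pos: [565.4, -253.9, 108.8]
orientation: [-2.194, -2.248, 0.0]
ft_force: [0.2, -0.1, -1.1]
width: 37.8
grasp_force: 30.0
```

```bash
python3 - <<'E'
from h import *
plan(516.3,62.5,109,91.8)
E
```

```text
pos [ 565.4 -253.9  108.8] a0 91.4 turn -0.0071 shift_m [ 3.178e-01 -3.920e-02 -1.000e-04] len 320 q6 -0.47 f [ 0.2 -0.1 -1.1] w 37.8 t 5.5
```

arm_command --series '[{"linear": [0,0,0],"turn": -0.007},{"linear": [0.0397,-0.0049,0],"turn": 0},{"linear": [0.0397,-0.0049,0],"turn": 0},{"linear": [0.0397,-0.0049,0],"turn": 0},{"linear": [0.0397,-0.0049,0],"turn": 0},{"linear": [0.0397,-0.0049,0],"turn": 0},{"linear": [0.0397,-0.0049,0],"turn": 0},{"linear": [0.0397,-0.0049,0],"turn": 0},{"linear": [0.0397,-0.0049,0],"turn": 0},{"linear": [0,0,0],"turn": 0}]'

```text
t: 6.45
ee_pos: [513.7, 65.5, 109.0]
orientation: [-2.17, -2.271, 0.0]
ft_force: [-0.0, -0.9, 0.3]
width: 37.6
grasp_force: 30.0
```

arm_command --series '[{"linear": [0,0,0.03],"turn": 0},{"linear": [0,0,0],"turn": 0},{"linear": [0,0,0],"turn": 0}]'

```text
t: 6.75
ee_pos: [514.3, 61.4, 78.8]
orientation: [-2.178, -2.263, 0.002]
ft_force: [-0.6, -0.9, -0.5]
width: 37.9
grasp_force: 30.0
```

```bash
python3 - <<'E'
from h import *
blocks();plan(516.3,62.5,50,91.8)
im=ctrl.get_image("wrist");cv2.imwrite("pics/w3.png",cv2.resize(im["frame"],(800,600)));np.save("w3.npy",im,allow_pickle=True)
E
```

```text
top block [ 427.8 -256.7   22. ] [34. 71.] 15.1
top block [ 567.  -376.9   22. ] [35. 71.] 26.2
pos [514.9  61.3  79.4] a0 92.2 turn 0.0062 shift_m [0.0011 0.0015 0.0294] len 29 q6 0.06 f [-1.  -0.7 -1.2] w 38.0 t 6.8
```

View pics/w3.png

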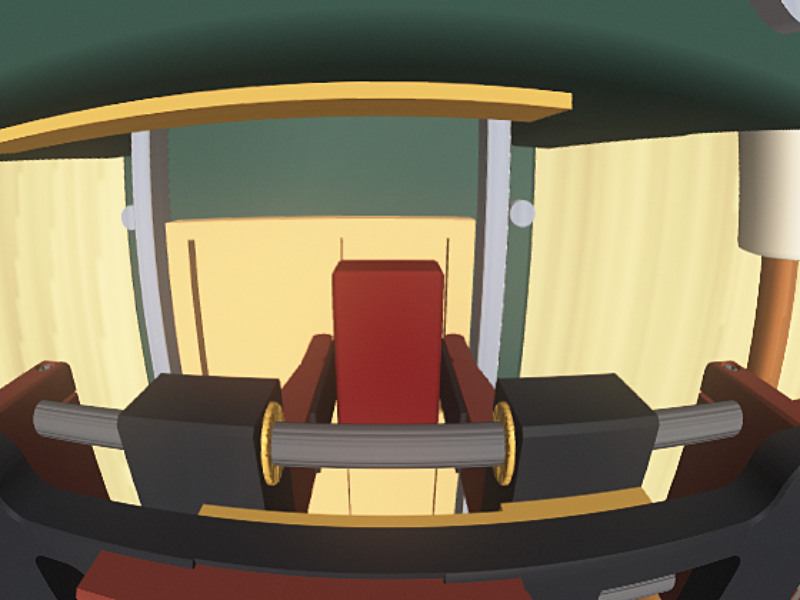

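The held block's rear face runs from (335,268) to (442,262). The target pocket's side walls are at u≈342 and u≈448 (v=240). The tray's rear corners are at (167,222) and (475,218).

```bash
python3 - <<'E'
from h import *
im=np.load("w3.npy",allow_pickle=True).item();k=.7
for n,p in dict(rl=(167,222),rr=(475,218),pl=(342,240),pr=(448,240),p3l=(192,240)).items(): print(n,onz(im,p[0]*k,p[1]*k,28,True))
for z in(50,): print([onz(im,p[0]*k,p[1]*k,z+22-11+11,True) for p in((335,270),(442,270))])
print("block bottom rear edge at z=50",[onz(im,p[0]*k,p[1]*k,z,True) for p in((335,264),(442,264)) for z in(50,72)])
E
```

```text
rl [413.2 108.9  28. ]
rr [549.9 113.6  28. ]
pl [494.  101.9  28. ]
pr [538.9 103.6  28. ]
p3l [425.7 100.7  28. ]
[array([495.9,  98.3,  72. ]), array([531.4,  99.7,  72. ])]
block bottom rear edge at z=50 [array([493.5,  95.9,  50. ]), array([495.9, 100.4,  72. ]), array([534.1,  97.4,  50. ]), array([531.3, 101.7,  72. ])]
```

arm_command --series '[{"linear": [0,0.0012,0],"turn": 0.006},{"linear": [0,0,0.015],"turn": 0},{"linear": [0,0,0.014],"turn": 0},{"linear": [0,0,0],"turn": 0},{"linear": [0,0,0],"turn": 0}]'

```text
t: 7.35
ee_pos: [515.6, 61.9, 49.8]
orientation: [-2.186, -2.255, 0.001]
ft_force: [0.5, 0.4, -0.6]
width: 37.8
grasp_force: 30.0
```

arm_command --series '[{"linear": [0,0,0],"turn": 0},{"linear": [0,0,0],"turn": 0},{"linear": [0,0,0],"turn": 0},{"linear": [0,0,0],"turn": 0},{"linear": [0,0,-0.01],"turn": 0},{"linear": [0,0,-0.03],"turn": 0},{"linear": [0,0,-0.03],"turn": 0},{"linear": [0,0,0],"turn": 0}]' --jaw 0.03

```text
t: 8.15
ee_pos: [518.4, 62.3, 124.0]
orientation: [2.184, 2.252, 0.008]
ft_force: [-0.3, -0.3, 0.1]
width: 45.4
grasp_force: 0.0
```

```bash
python3 - <<'E'
from h import *
blocks();plan(428.5,-258,120,15.3)
im=ctrl.get_image("wrist");cv2.imwrite("pics/w4.png",im["frame"])
E
```

```text
top block [ 427.8 -256.6   22. ] [34. 71.] 15.1
top block [518.7  49.1  22. ] [32. 40.] 90.4
top block [ 567.  -376.9   22. ] [35. 71.] 26.2
pos [517.4  62.2 122.3] a0 91.8 turn 1.3348 shift_m [-0.1702  0.2854  0.0018] len 332 q6 0.07 f [ 0.2  0.3 -0.2] w 45.1 t 8.2
```

View pics/w4.png

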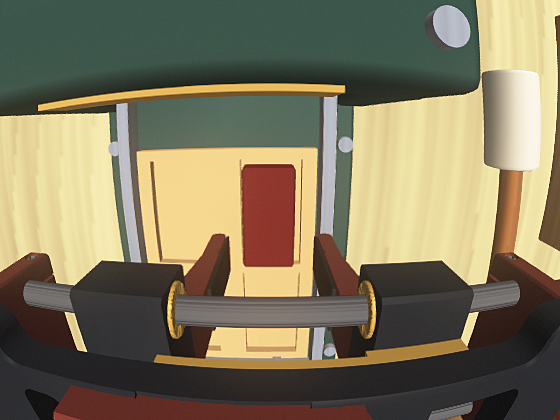

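The first block lies flat in the rear right pocket (268,215). On to the second block.

arm_command --series '[{"linear": [-0.0395,-0.0123,0],"turn": 0},{"linear": [-0.0395,-0.0123,0],"turn": 0},{"linear": [-0.0395,-0.0123,0],"turn": 0},{"linear": [-0.0395,-0.0123,0],"turn": 0},{"linear": [-0.0395,-0.0123,0],"turn": 0},{"linear": [-0.0395,-0.0123,0],"turn": 0},{"linear": [-0.0395,-0.0123,0],"turn": 0},{"linear": [-0.0395,-0.0123,0],"turn": 0},{"linear": [0,0,0],"turn": 0.133},{"linear": [0,0,0],"turn": 0.133}]' --jaw 1

```text
t: 9.25
ee_pos: [426.0, -257.9, 118.9]
orientation: [-2.473, -1.934, 0.001]
ft_force: [0.0, 0.2, -0.1]
width: 87.9
grasp_force: 0.0
```

arm_command --series '[{"linear": [0,0,0],"turn": 0.133},{"linear": [0,0,0],"turn": 0.133},{"linear": [0,0,0],"turn": 0.133},{"linear": [0,0,0],"turn": 0.133},{"linear": [0,0,0],"turn": 0.133},{"linear": [0,0,0],"turn": 0.133},{"linear": [0,0,0],"turn": 0.133},{"linear": [0,0,0],"turn": 0.133},{"linear": [0,0,0],"turn": 0},{"linear": [0,0,0],"turn": 0}]'

```text
t: 10.25
ee_pos: [426.8, -256.6, 119.3]
orientation: [-3.111, -0.431, 0.002]
ft_force: [-0.5, -0.8, 0.3]
width: 87.5
grasp_force: 0.0
```

```bash
cat >> h.py <<'E'
def wb(z=22):
    im=ctrl.get_image("wrist");hsv=cv2.cvtColor(im["frame"],cv2.COLOR_BGR2HSV);h,s,v=[hsv[...,i].astype(int) for i in range(3)]
    m=((h>170)|(h<4))&(s>150)&(v>70);m[262:]=0;np.save("wl.npy",im,allow_pickle=True)
    for c in cv2.findContours(m.astype(np.uint8),cv2.RETR_EXTERNAL,cv2.CHAIN_APPROX_NONE)[0]:
        if cv2.contourArea(c)>1200:
            P=np.array([onz(im,*p[0],z,True)[:2] for p in c],np.float32);r=cv2.minAreaRect(P);b=cv2.boxPoints(r)
            e=sorted([b[1]-b[0],b[2]-b[1]],key=np.linalg.norm)
            print("wrist block",np.round(r[0],1),np.linalg.norm(e,axis=1).round(1),round(np.degrees(np.arctan2(e[1][1],e[1][0]))%180,1))
E
python3 - <<'E'
from h import *
wb();plan(428.7,-257,29.5,15.5)
E
```

```text
wrist block [ 566.9 -378.7] [37.2 73.1] 25.4
pos [ 427.  -256.7  119.5] a0 15.8 turn 0.0044 shift_m [0.0017 0.0009 0.09  ] len 90 q6 0.73 f [-0.6  0.3  1. ] w 87.9 t 10.3
```

arm_command --series '[{"linear": [0.0015,0.001,0.03],"turn": 0},{"linear": [0,0,0.03],"turn": 0},{"linear": [0,0,0.03],"turn": 0},{"linear": [0,0,0],"turn": 0},{"linear": [0,0,0],"turn": 0}]'

```text
t: 10.8
ee_pos: [428.7, -257.2, 29.9]
orientation: [-3.111, -0.427, 0.002]
ft_force: [0.4, -0.5, 0.2]
width: 87.6
grasp_force: 0.0
```

arm_command --series '[{"linear": [0,0,0],"turn": 0},{"linear": [0,0,0],"turn": 0},{"linear": [0,0,0],"turn": 0},{"linear": [0,0,0],"turn": 0},{"linear": [0,0,0],"turn": 0},{"linear": [0,0,0],"turn": 0},{"linear": [0,0,0],"turn": 0},{"linear": [0,0,0],"turn": 0},{"linear": [0,0,-0.04],"turn": 0},{"linear": [0,0,-0.04],"turn": 0}]' --jaw -1

```text
t: 11.8
ee_pos: [427.9, -256.7, 109.5]
orientation: [-3.11, -0.425, 0.005]
ft_force: [0.1, -0.5, -0.2]
width: 37.5
grasp_force: 30.0
```

arm_command --series '[{"linear": [0,0,0],"turn": -0.133},{"linear": [0,0,0],"turn": -0.133},{"linear": [0,0,0],"turn": -0.133},{"linear": [0,0,0],"turn": -0.133},{"linear": [0,0,0],"turn": -0.133},{"linear": [0,0,0],"turn": -0.133},{"linear": [0,0,0],"turn": -0.133},{"linear": [0,0,0],"turn": -0.133},{"linear": [0,0,0],"turn": -0.133},{"linear": [0,0,0],"turn": -0.133}]'

```text
t: 12.8
ee_pos: [428.8, -257.3, 109.8]
orientation: [-2.18, -2.261, 0.0]
ft_force: [-0.3, -0.0, -0.4]
width: 37.7
grasp_force: 30.0
```

```bash
python3 - <<'E'
from h import *
blocks();plan(449.5,60.5,109,91.9)
E
```

```text
top block [517.1  66.2  22. ] [35. 74.] 90.5
top block [ 567.  -376.9   22. ] [35. 71.] 26.2
pos [ 428.8 -257.3  109.8] a0 92.5 turn 0.0099 shift_m [0.3169 0.0312 0.0009] len 318 q6 -0.61 f [ 0.1  0.1 -0.8] w 37.9 t 12.8
```

arm_command --series '[{"linear": [0,0,0],"turn": 0.01},{"linear": [0.0396,0.0039,0],"turn": 0},{"linear": [0.0396,0.0039,0],"turn": 0},{"linear": [0.0396,0.0039,0],"turn": 0},{"linear": [0.0396,0.0039,0],"turn": 0},{"linear": [0.0396,0.0039,0],"turn": 0},{"linear": [0.0396,0.0039,0],"turn": 0},{"linear": [0.0396,0.0039,0],"turn": 0},{"linear": [0.0396,0.0039,0],"turn": 0},{"linear": [0,0,0],"turn": 0}]'

```text
t: 13.85
ee_pos: [454.1, 63.5, 110.1]
orientation: [2.197, 2.245, 0.002]
ft_force: [0.7, 0.2, -0.9]
width: 37.7
grasp_force: 30.0
```

arm_command --series '[{"linear": [0,0,0.03],"turn": 0},{"linear": [0,0,0],"turn": 0},{"linear": [0,0,0],"turn": 0},{"linear": [0,0,0],"turn": 0}]'

```text
t: 14.25
ee_pos: [453.9, 59.4, 80.7]
orientation: [2.2, 2.242, 0.001]
ft_force: [0.0, 0.1, -0.5]
width: 37.6
grasp_force: 30.0
```

```bash
python3 - <<'E'
from h import *
plan(449.7,60.3,50,92)
im=ctrl.get_image("wrist");cv2.imwrite("pics/w5.png",cv2.resize(im["frame"],(800,600)));np.save("w5.npy",im,allow_pickle=True)
E
```

```text
pos [453.9  59.4  80.7] a0 91.1 turn -0.016 shift_m [ 0.001  -0.0042  0.0307] len 31 q6 0.09 f [ 0.   0.1 -0.5] w 37.6 t 14.2
```

View pics/w5.png

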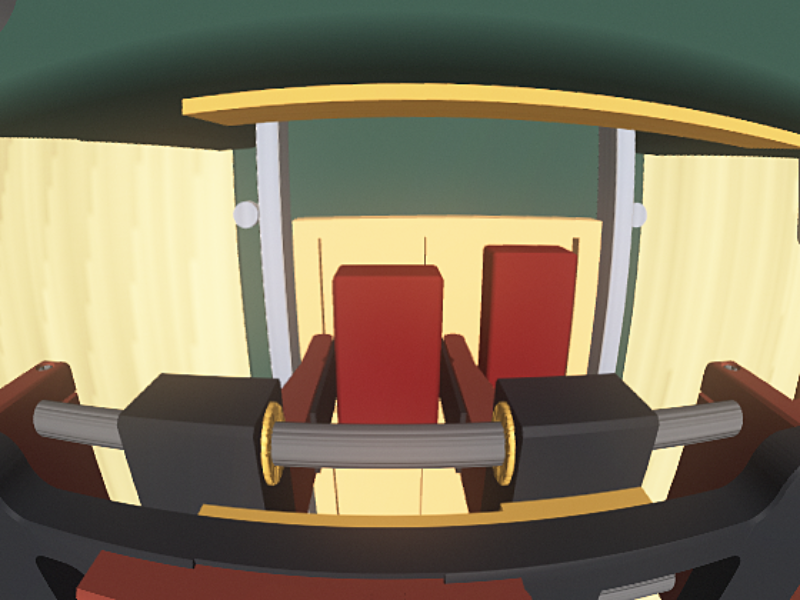

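The block is at (388,345), left of the rear-left pocket's walls at u=320 and u=425. It needs about 3.5 mm sideways and a small turn.

arm_command --series '[{"linear": [0,0,0],"turn": -0.014},{"linear": [0.001,-0.0035,0],"turn": 0},{"linear": [0,0,0.015],"turn": 0},{"linear": [0,0,0.0155],"turn": 0},{"linear": [0,0,0],"turn": 0},{"linear": [0,0,0],"turn": 0}]'

```text
t: 14.9
ee_pos: [449.8, 60.8, 49.6]
orientation: [-2.182, -2.26, 0.001]
ft_force: [-0.6, 0.1, -2.2]
width: 37.8
grasp_force: 30.0
```

arm_command --series '[{"linear": [0,0,0],"turn": 0},{"linear": [0,0,0],"turn": 0},{"linear": [0,0,0],"turn": 0},{"linear": [0,0,0],"turn": 0},{"linear": [0,0,-0.01],"turn": 0},{"linear": [0,0,-0.03],"turn": 0},{"linear": [0,0,-0.03],"turn": 0},{"linear": [0,0,0],"turn": 0}]' --jaw 0.03

```text
t: 15.7
ee_pos: [452.3, 61.1, 123.0]
orientation: [2.179, 2.257, 0.008]
ft_force: [0.4, 0.3, 0.2]
width: 45.2
grasp_force: 0.0
```

```bash
python3 - <<'E'
from h import *
blocks();wb(42);plan(567,-377.8,120,92)
E
```

```text
top block [451.4  47.4  22. ] [34. 40.] 90.4
top block [518.7  49.1  22. ] [32. 40.] 90.4
top block [ 567.  -376.9   22. ] [35. 71.] 26.2
wrist block [515.1  65.2] [36.8 72.9] 91.7
wrist block [449.7  63.4] [36.8 70.7] 92.0
pos [450.6  60.9 120.5] a0 92.0 turn 0.0001 shift_m [-0.4425  0.1011  0.0006] len 454 q6 0.07 f [ 0.1 -0.1 -0.5] w 45.2 t 15.8
```

arm_command --series '[{"linear": [-0.0442,0.0101,0],"turn": 0},{"linear": [-0.0442,0.0101,0],"turn": 0},{"linear": [-0.0442,0.0101,0],"turn": 0},{"linear": [-0.0442,0.0101,0],"turn": 0},{"linear": [-0.0442,0.0101,0],"turn": 0},{"linear": [-0.0442,0.0101,0],"turn": 0},{"linear": [-0.0442,0.0101,0],"turn": 0},{"linear": [-0.0442,0.0101,0],"turn": 0},{"linear": [-0.0442,0.0101,0],"turn": 0},{"linear": [-0.0442,0.0101,0],"turn": 0}]' --jaw 1

```text
t: 16.8
ee_pos: [565.8, -378.8, 117.8]
orientation: [-2.181, -2.258, 0.001]
ft_force: [0.6, 0.5, -0.0]
width: 87.8
grasp_force: 0.0
```

arm_command --series '[{"linear": [0,0,0],"turn": 0.128},{"linear": [0,0,0],"turn": 0.128},{"linear": [0,0,0],"turn": 0.128},{"linear": [0,0,0],"turn": 0.128},{"linear": [0,0,0],"turn": 0.128},{"linear": [0,0,0],"turn": 0.128},{"linear": [0,0,0],"turn": 0.128},{"linear": [0,0,0],"turn": 0.128},{"linear": [0,0,0],"turn": 0.128},{"linear": [0,0,0],"turn": 0}]'

```text
t: 17.8
ee_pos: [565.7, -376.9, 117.9]
orientation: [-3.06, -0.705, 0.003]
ft_force: [1.1, 0.4, -0.0]
width: 88.0
grasp_force: 0.0
```

```bash
python3 - <<'E'
from h import *
blocks();wb();plan(567,-378,29.5,25.8)
E
```

```text
top block [451.2  63.   22. ] [34. 71.] 90.5
top block [517.1  66.2  22. ] [35. 74.] 90.5
pos [ 566.  -377.   118.4] a0 26.2 turn 0.0069 shift_m [0.0006 0.0015 0.0888] len 89 q6 0.51 f [ 0.1 -0.7 -0.2] w 87.6 t 17.9
```

arm_command --series '[{"linear": [0.0006,0.0012,0.03],"turn": 0.005},{"linear": [0,0,0.03],"turn": 0},{"linear": [0,0,0.029],"turn": 0},{"linear": [0,0,0],"turn": 0},{"linear": [0,0,0],"turn": 0}]'

```text
t: 18.4
ee_pos: [567.2, -378.0, 30.1]
orientation: [-3.061, -0.701, 0.002]
ft_force: [-0.2, 0.1, -0.1]
width: 88.2
grasp_force: 0.0
```

arm_command --series '[{"linear": [0,0,0],"turn": 0},{"linear": [0,0,0],"turn": 0},{"linear": [0,0,0],"turn": 0},{"linear": [0,0,0],"turn": 0},{"linear": [0,0,0],"turn": 0},{"linear": [0,0,0],"turn": 0},{"linear": [0,0,0],"turn": 0},{"linear": [0,0,0],"turn": 0},{"linear": [0,0,-0.04],"turn": 0},{"linear": [0,0,-0.04],"turn": 0}]' --jaw -1

```text
t: 19.4
ee_pos: [566.4, -377.4, 109.6]
orientation: [-3.06, -0.698, 0.004]
ft_force: [1.1, -0.9, -0.0]
width: 37.3
grasp_force: 30.0
```

arm_command --series '[{"linear": [0,0,0],"turn": -0.128},{"linear": [0,0,0],"turn": -0.128},{"linear": [0,0,0],"turn": -0.128},{"linear": [0,0,0],"turn": -0.128},{"linear": [0,0,0],"turn": -0.128},{"linear": [0,0,0],"turn": -0.128},{"linear": [0,0,0],"turn": -0.128},{"linear": [0,0,0],"turn": -0.128},{"linear": [0,0,0],"turn": -0.128},{"linear": [0,0,0],"turn": 0}]'

```text
t: 20.4
ee_pos: [567.4, -378.1, 110.3]
orientation: [-2.186, -2.255, 0.0]
ft_force: [-0.2, -0.4, 0.4]
width: 37.8
grasp_force: 30.0
```

```bash
python3 - <<'E'
from h import *
blocks();plan(519.1,-29.5,109,92)
E
```

```text
top block [451.2  63.   22. ] [34. 71.] 90.5
top block [517.1  66.2  22. ] [35. 74.] 90.5
pos [ 567.4 -378.1  110.3] a0 91.6 turn -0.0076 shift_m [ 0.3501 -0.0361  0.0014] len 352 q6 -0.63 f [-0.3  0.1 -1.4] w 37.5 t 20.4
```

arm_command --series '[{"linear": [0.0438,-0.0045,0],"turn": -0.007},{"linear": [0.0438,-0.0045,0],"turn": 0},{"linear": [0.0438,-0.0045,0],"turn": 0},{"linear": [0.0438,-0.0045,0],"turn": 0},{"linear": [0.0438,-0.0045,0],"turn": 0},{"linear": [0.0438,-0.0045,0],"turn": 0},{"linear": [0.0438,-0.0045,0],"turn": 0},{"linear": [0.0438,-0.0045,0],"turn": 0},{"linear": [0,0,0.028],"turn": 0},{"linear": [0,0,0],"turn": 0}]'

```text
t: 21.45
ee_pos: [517.1, -27.9, 80.7]
orientation: [-2.178, -2.26, 0.004]
ft_force: [-0.3, -0.7, -1.9]
width: 37.6
grasp_force: 30.0
```

arm_command --series '[{"linear": [0,0,0],"turn": 0},{"linear": [0,0,0],"turn": 0},{"linear": [0,0,0],"turn": 0}]'

```text
t: 21.75
ee_pos: [519.6, -30.2, 83.3]
orientation: [2.182, 2.259, 0.001]
ft_force: [0.1, 1.2, -0.5]
width: 37.6
grasp_force: 30.0
```

```bash
python3 - <<'E'
from h import *
plan(519.1,-29.5,50,92)
im=ctrl.get_image("wrist");cv2.imwrite("pics/w6.png",cv2.resize(im["frame"],(800,600)));np.save("w6.npy",im,allow_pickle=True)
E
```

```text
pos [519.6 -30.2  83.3] a0 92.0 turn -0.0 shift_m [ 0.0007 -0.0005  0.0333] len 33 q6 -0.12 f [ 0.1  1.2 -0.5] w 37.6 t 21.8
```

View pics/w6.png

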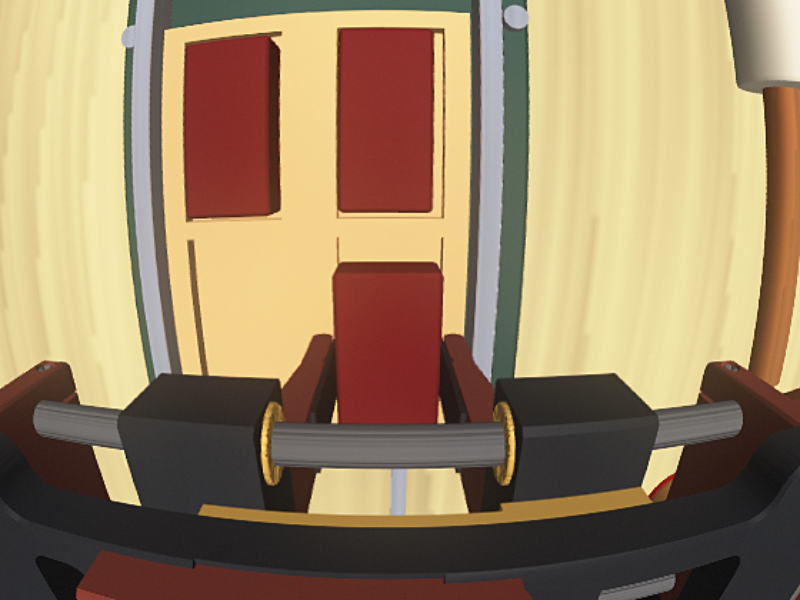

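Both rear blocks are seated at (232,125) and (385,120). The held block lines up with the front-right pocket walls at u=338 and u=442, so I'll lower it.

arm_command --series '[{"linear": [0,-0.0008,0.016],"turn": 0},{"linear": [0,0,0.017],"turn": 0},{"linear": [0,0,0],"turn": 0},{"linear": [0,0,0],"turn": 0},{"linear": [0,0,0],"turn": 0}]'

```text
t: 22.3
ee_pos: [518.3, -29.7, 49.9]
orientation: [2.18, 2.261, 0.0]
ft_force: [0.4, 0.2, -0.8]
width: 37.7
grasp_force: 30.0
```

arm_command --series '[{"linear": [0,0,0],"turn": 0},{"linear": [0,0,0],"turn": 0},{"linear": [0,0,0],"turn": 0},{"linear": [0,0,0],"turn": 0},{"linear": [0,0,-0.01],"turn": 0},{"linear": [0,0,-0.04],"turn": 0},{"linear": [0,0,-0.04],"turn": 0},{"linear": [-0.04,0,0],"turn": 0},{"linear": [-0.04,0,0],"turn": 0},{"linear": [0,0,0],"turn": 0}]' --jaw 0.03

```text
t: 23.3
ee_pos: [521.9, -112.6, 141.0]
orientation: [2.181, 2.257, 0.001]
ft_force: [-0.0, 0.4, -0.7]
width: 45.6
grasp_force: 0.0
```

```bash
python3 - <<'E'
from h import *
blocks();wb(42);plan(490.5,-167,130,92)
im=np.load("wl.npy",allow_pickle=True).item();cv2.imwrite("pics/w7.png",im["frame"])
E
```

```text
top block [510.5 -54.6  22. ] [ 21. 104.] 85.3
top block [517.   80.6  22. ] [35. 46.] 90.6
wrist block [518.1 -30.6] [36.3 74.3] 92.2
wrist block [516.3  38.6] [28.4 37. ] 1.9
wrist block [450.9  38.7] [35.2 36.9] 1.6
pos [ 521.  -109.9  140. ] a0 92.0 turn -0.0 shift_m [-0.056  -0.0324  0.01  ] len 66 q6 -0.27 f [ 0.7  0.3 -0.8] w 45.2 t 23.4
```

View pics/w7.png

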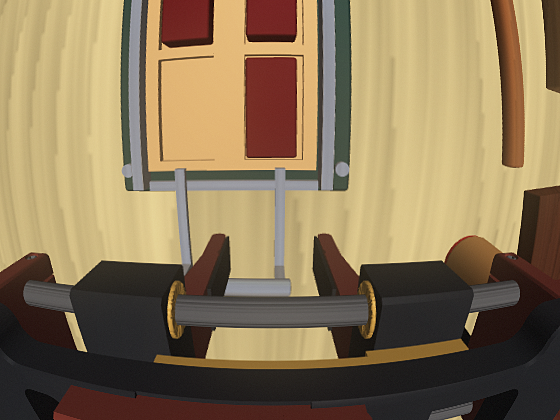

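All three blocks lie in their pockets, the last one at (270,108). The press head would foul a turned gripper body, so I'll push the bar at (255,287) from the front with both fingers in this orientation.

arm_command --series '[{"linear": [-0.042,-0.016,0],"turn": 0},{"linear": [-0.042,-0.016,0],"turn": 0},{"linear": [0,0,0],"turn": 0},{"linear": [0,0,0.026],"turn": 0},{"linear": [0,0,0.026],"turn": 0},{"linear": [0,0,0.026],"turn": 0},{"linear": [0,0,0],"turn": 0},{"linear": [0,0,0],"turn": 0},{"linear": [0,0,0],"turn": 0}]'

```text
t: 24.3
ee_pos: [493.1, -194.0, 62.7]
orientation: [2.178, 2.262, 0.001]
ft_force: [0.4, -0.2, 0.6]
width: 45.2
grasp_force: 0.0
```

arm_command --series '[{"linear": [0.003,0,0],"turn": 0},{"linear": [0.003,0,0],"turn": 0},{"linear": [0.004,0,0],"turn": 0},{"linear": [0.006,0,0],"turn": 0},{"linear": [0.008,0,0],"turn": 0},{"linear": [0.01,0,0],"turn": 0},{"linear": [0.012,0,0],"turn": 0},{"linear": [0.012,0,0],"turn": 0},{"linear": [0.012,0,0],"turn": 0},{"linear": [0.012,0,0],"turn": 0}]'

```text
t: 25.3
ee_pos: [489.9, -112.4, 62.1]
orientation: [2.178, 2.261, 0.001]
ft_force: [0.3, -4.6, 3.6]
width: 45.1
grasp_force: 2.7
```

arm_command --series '[{"linear": [0.015,0,0],"turn": 0},{"linear": [0.015,0,0],"turn": 0},{"linear": [0.015,0,0],"turn": 0},{"linear": [0.015,0,0],"turn": 0},{"linear": [0.015,0,0],"turn": 0},{"linear": [0.015,0,0],"turn": 0},{"linear": [0.015,0,0],"turn": 0},{"linear": [0.015,0,0],"turn": 0},{"linear": [0.015,0,0],"turn": 0},{"linear": [0.01,0,0],"turn": 0}]'

```text
t: 26.3
ee_pos: [484.0, 33.0, 61.9]
orientation: [2.178, 2.262, 0.0]
ft_force: [0.8, -7.2, 4.9]
width: 45.0
grasp_force: 3.3
```

arm_command --series '[{"linear": [0.006,0,0],"turn": 0},{"linear": [0.005,0,0],"turn": 0},{"linear": [0.004,0,0],"turn": 0},{"linear": [0.003,0,0],"turn": 0},{"linear": [0.002,0,0],"turn": 0},{"linear": [0.002,0,0],"turn": 0},{"linear": [0,0,0],"turn": 0}]'

```text
t: 27.0
ee_pos: [483.1, 54.3, 61.8]
orientation: [2.179, 2.262, -0.0]
ft_force: [0.4, -3.8, 3.3]
width: 45.4
grasp_force: 2.0
```

```bash
python3 - <<'E'
from h import *
plan(482.3,70,62,92)
E
```

```text
pos [483.1  54.3  61.8] a0 92.1 turn 0.0024 shift_m [ 0.0157 -0.0002 -0.0002] len 16 q6 0.05 f [ 0.4 -3.8  3.3] w 45.4 t 27.0
```

arm_command --series '[{"linear": [0.003,0,0],"turn": 0},{"linear": [0.003,0,0],"turn": 0},{"linear": [0.002,0,0],"turn": 0},{"linear": [0.001,0,0],"turn": 0},{"linear": [0.001,0,0],"turn": 0},{"linear": [0.001,0,0],"turn": 0}]'

```text
t: 27.6
ee_pos: [481.6, 56.0, 61.8]
orientation: [2.171, 2.262, -0.016]
ft_force: [1.7, -89.9, 14.1]
width: 45.1
grasp_force: 44.9
```

arm_command --series '[{"linear": [0.001,0,0],"turn": 0},{"linear": [0.001,0,0],"turn": 0},{"linear": [0.001,0,0],"turn": 0},{"linear": [0,0,0],"turn": 0}]'

```text
t: 28.0
ee_pos: [481.6, 56.2, 61.9]
orientation: [2.17, 2.261, -0.02]
ft_force: [2.3, -105.3, 14.1]
width: 45.0
grasp_force: 52.7
```

The wrist reads 105 N against the stop, so I'm backing off at once.

arm_command --series '[{"linear": [-0.008,0,0],"turn": 0},{"linear": [-0.02,0,0],"turn": 0},{"linear": [-0.02,0,0],"turn": 0},{"linear": [0,0,-0.05],"turn": 0},{"linear": [0,0,-0.05],"turn": 0},{"linear": [0,0,-0.05],"turn": 0},{"linear": [0,0,-0.05],"turn": 0},{"linear": [0,0,-0.05],"turn": 0},{"linear": [0,0,0],"turn": 0},{"linear": [0,0,0],"turn": 0}]'

```text
t: 29.0
ee_pos: [484.3, 20.8, 312.3]
orientation: [2.179, 2.261, 0.003]
ft_force: [0.5, -0.2, -0.2]
width: 45.5
grasp_force: 0.0
```

```bash
python3 - <<'E'
from h import *
im=ctrl.get_image("wrist");cv2.imwrite("pics/w8.png",cv2.resize(im["frame"],(800,600)));np.save("w8.npy",im,allow_pickle=True)
plan(505.5,217,300,2)
E
```

```text
pos [483.5  20.7 310.8] a0 92.1 turn -1.5686 shift_m [-0.0289  0.1954  0.0109] len 198 q6 -0.02 f [-0.6  0.6 -0.5] w 45.5 t 29.1
```

View pics/w8.png

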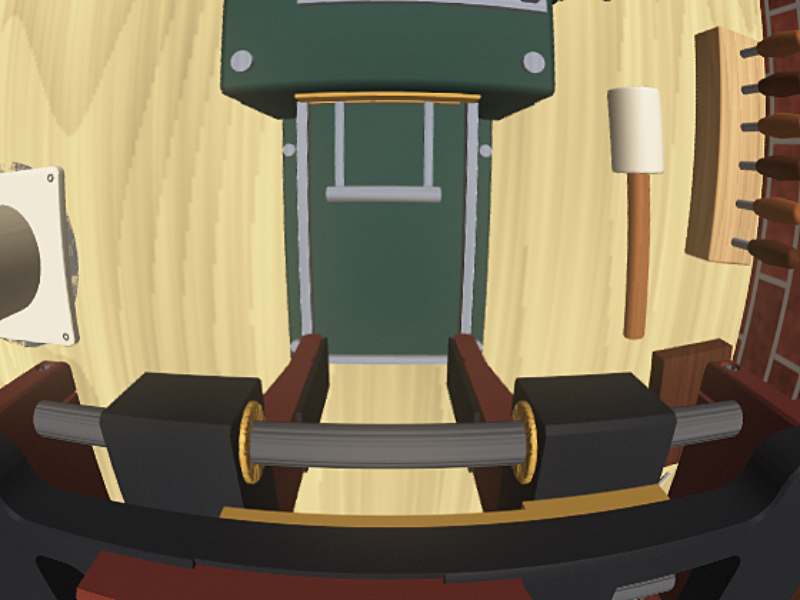

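The tray is pushed in, with the bar at (384,190), the bed lip at about (393,358), and the head's front bottom edge near v≈100–118.

```bash
python3 - <<'E'
from h import *
im=np.load("w8.npy",allow_pickle=True).item();k=.7
print("bar",onz(im,384*k,191*k,70,True),[onz(im,u*k,v*k,70,True) for u,v in((327,191),(441,191))])
print("lip top",onz(im,393*k,358*k,21,True))
print("head top front edge",[onz(im,u*k,v*k,170,True) for u,v in((224,82),(552,84),(388,92))])
E
```

```text
bar [480.1  75.   70. ] [array([432.9,  73.7,  70. ]), array([527.2,  77.1,  70. ])]
lip top [494.9 -92.5  21. ]
head top front edge [array([376.9, 148.4, 170. ]), array([583.6, 154.9, 170. ]), array([480.5, 140.3, 170. ])]
```

```bash
python3 - <<'E'
from h import *
k=.7;w=np.load("w.npy",allow_pickle=True).item();t=np.load("top.npy",allow_pickle=True).item()
def tri(a,b):
    (c1,d1),(c2,d2)=ray(w,a[0]*k,a[1]*k,True),ray(t,b[0]*k,b[1]*k)
    s=np.linalg.lstsq(np.c_[d1,-d2],c2-c1,rcond=None)[0];p,q=c1+d1*s[0],c2+d2*s[1];return ((p+q)/2).round(1),round(np.linalg.norm(p-q),1)
print("brass",tri((708,138),(128.5,307)),"disc",tri((686,138),(132,307)),"knobtop",tri((699,205),(150.5,287)))
print("disc edge z190",[onz(w,u*k,v*k,190,True) for u,v in((650,138),(722,138),(686,96),(686,182))])
print("rod end",tri((688,333),(160,231)),"grip end",tri((775,395),(139,181)))
print("grip z 293 ends",[onz(t,140*k,v*k,298) for v in(179,222)])
E
```

```text
brass (array([475.2, 266.3, 208. ]), np.float64(0.1)) disc (array([477.8, 279.3, 162.4]), np.float64(0.3)) knobtop (array([506.3, 219.1, 239.5]), np.float64(0.9))
disc edge z190 [array([463.4, 227.8, 190. ]), array([482.8, 295. , 190. ]), array([444. , 272.2, 190. ]), array([502.9, 247.7, 190. ])]
rod end (array([608.9, 217.3, 201.1]), np.float64(8.7)) grip end (array([677.6, 252.8, 247.2]), np.float64(22.1))
grip z 293 ends [array([672.4, 220.5, 298. ]), array([603.5, 217.3, 298. ])]
```

arm_command --series '[{"linear": [0,0,0],"turn": -0.142},{"linear": [0,0,0],"turn": -0.142},{"linear": [0,0,0],"turn": -0.142},{"linear": [0,0,0],"turn": -0.142},{"linear": [0,0,0],"turn": -0.142},{"linear": [0,0,0],"turn": -0.142},{"linear": [0,0,0],"turn": -0.142},{"linear": [0,0,0],"turn": -0.142},{"linear": [0,0,0],"turn": -0.142},{"linear": [0,0,0],"turn": -0.142}]' --jaw -1

```text
t: 30.05
ee_pos: [482.9, 20.6, 308.9]
orientation: [-0.169, -3.132, 0.0]
ft_force: [0.6, 0.2, 0.5]
width: 0.5
grasp_force: 0.0
```

arm_command --series '[{"linear": [0,0,-0.03],"turn": -0.148},{"linear": [0,0,0],"turn": 0},{"linear": [0,0,0],"turn": 0}]'

```text
t: 30.35
ee_pos: [483.6, 20.5, 339.9]
orientation: [0.051, -3.139, -0.0]
ft_force: [0.5, 0.2, -0.3]
width: 0.4
grasp_force: 0.0
```

```bash
python3 - <<'E'
from h import *
plan(545,217,340,2)
im=ctrl.get_image("wrist");cv2.imwrite("pics/w9.png",cv2.resize(im["frame"],(800,600)));np.save("w9.npy",im,allow_pickle=True)
E
```

```text
pos [483.6  20.5 339.9] a0 -178.1 turn -0.0025 shift_m [-0.0682  0.1942 -0.0002] len 206 q6 -1.59 f [ 0.5  0.2 -0.3] w 0.4 t 30.4
```

View pics/w9.png

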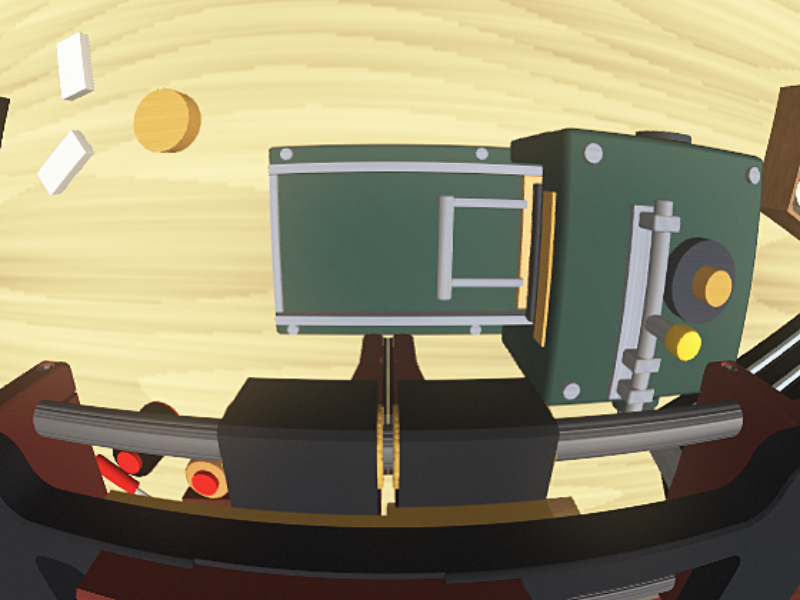

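The tray's front edge shows as a birch strip at (520,240), with the head's front trim at (547,270). The knob is at (685,340), and the dial at (700,280) with brass at (712,287). I'll check how far in the tray is.

```bash
python3 - <<'E'
from h import *
im=np.load("w9.npy",allow_pickle=True).item();k=.7
f=lambda n,z,*P: print(n,[onz(im,u*k,v*k,z,True) for u,v in P])
f("bar c",65,(445,199),(444,297),(445,248))
f("tray front top",28,(523,180),(519,306)); f("tray front bottom",15,(523,180),(519,306))
f("strip far edge",28,(540,180),(530,306))
f("trim bottom",64,(553,195),(540,345)); f("lip",21,(275,176),(279,312))
f("knob",239.5,(684,341))
print(-R3(im["rvec"]).T@np.array(im["tvec"]).ravel())
E
```

```text
bar c [array([435.1,  70.8,  65. ]), array([526.3,  75. ,  65. ]), array([479.9,  73.1,  65. ])]
tray front top [array([413. , 153.6,  28. ]), array([543.6, 160.6,  28. ])]
tray front bottom [array([413. , 157.4,  15. ]), array([547.3, 164.7,  15. ])]
strip far edge [array([411.5, 171.7,  28. ]), array([543.2, 172.9,  28. ])]
trim bottom [array([424.7, 173.5,  64. ]), array([573.4, 176.6,  64. ])]
lip [array([418.1, -94.4,  21. ]), array([560.3, -91.9,  21. ])]
knob [array([504.3, 215.2, 239.5])]
[413.84995152  18.02748857 482.98712194]
```

The tray is home within the view's error. Next I'll pinch the knob from above. The tips at z≈221 clear the dial, whose brass top is at z≈208.

arm_command --series '[{"linear": [-0.0057,0.0391,0],"turn": -0.002},{"linear": [-0.0057,0.0391,0],"turn": 0},{"linear": [-0.0057,0.0391,0],"turn": 0},{"linear": [-0.0057,0.0391,0],"turn": 0},{"linear": [-0.0057,0.0391,0],"turn": 0},{"linear": [0,0,0],"turn": 0},{"linear": [0,0,0.03],"turn": 0},{"linear": [0,0,0],"turn": 0},{"linear": [0,0,0],"turn": 0}]' --jaw 0.4

```text
t: 31.3
ee_pos: [505.0, 215.9, 310.4]
orientation: [0.055, -3.138, 0.002]
ft_force: [0.4, 0.3, -0.3]
width: 61.2
grasp_force: 0.0
```

```bash
python3 - <<'E'
from h import *
plan(505.5,217,240,2)
im=ctrl.get_image("wrist");f=im["frame"];np.save("w10.npy",im,allow_pickle=True);cv2.imwrite("pics/w10.png",f)
hsv=cv2.cvtColor(f,cv2.COLOR_BGR2HSV);m=cv2.inRange(hsv,(23,150,130),(33,255,255))
for c in cv2.findContours(m,cv2.RETR_EXTERNAL,cv2.CHAIN_APPROX_NONE)[0]:
    if cv2.contourArea(c)>100: (u,v),r=cv2.minEnclosingCircle(c);print(u,v,r,onz(im,u,v,240,True))
E
```

```text
pos [505.  215.9 310.4] a0 -178.0 turn 0.0002 shift_m [-0.0008  0.0011  0.0704] len 70 q6 -1.22 f [ 0.4  0.3 -0.3] w 61.2 t 31.3
273.5 227.0 14.840922355651855 [507.1 217.4 240. ]
```

View pics/w10.png

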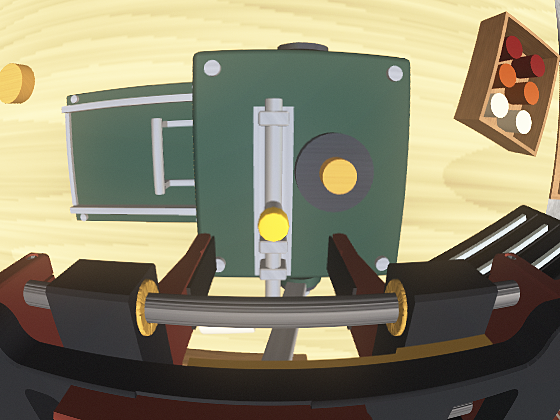

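The knob is at (273,226), centred between the open fingers, so I'll descend and pinch.

arm_command --series '[{"linear": [-0.0018,0.0013,0.024],"turn": 0},{"linear": [0,0,0.024],"turn": 0},{"linear": [0,0,0.022],"turn": 0},{"linear": [0,0,0],"turn": 0},{"linear": [0,0,0],"turn": 0}]'

```text
t: 31.85
ee_pos: [508.0, 218.0, 242.5]
orientation: [-0.056, 3.14, 0.0]
ft_force: [-0.1, 0.5, -0.1]
width: 61.8
grasp_force: 0.0
```

arm_command --series '[{"linear": [0,0,0],"turn": 0},{"linear": [0,0,0],"turn": 0},{"linear": [0,0,0],"turn": 0},{"linear": [0,0,0],"turn": 0},{"linear": [0,0,0],"turn": 0},{"linear": [0,0,0],"turn": 0}]' --jaw -1

```text
t: 32.45
ee_pos: [507.5, 217.4, 241.7]
orientation: [-0.058, 3.141, -0.003]
ft_force: [1.1, -5.2, 2.1]
width: 21.4
grasp_force: 30.0
```

arm_command --series '[{"linear": [0.004,0,0],"turn": 0},{"linear": [0.006,0,0],"turn": 0},{"linear": [0.006,0,0],"turn": 0},{"linear": [0.006,0,0],"turn": 0},{"linear": [0.006,0,0],"turn": 0},{"linear": [0.006,0,0],"turn": 0},{"linear": [0.005,0,0],"turn": 0},{"linear": [0.002,0,0],"turn": 0},{"linear": [0,0,0],"turn": 0},{"linear": [0,0,0],"turn": 0}]'

```text
t: 33.45
ee_pos: [466.4, 216.1, 241.7]
orientation: [0.057, -3.141, 0.002]
ft_force: [-0.8, -4.8, 3.6]
width: 21.0
grasp_force: 30.0
```

arm_command --series '[{"linear": [0.0015,0,0],"turn": 0},{"linear": [0.0015,0,0],"turn": 0},{"linear": [0.001,0,0],"turn": 0},{"linear": [0,0,0],"turn": 0}]'

```text
t: 33.85
ee_pos: [463.6, 216.0, 241.7]
orientation: [-0.058, 3.139, -0.002]
ft_force: [6.1, -5.8, -0.2]
width: 21.4
grasp_force: 30.0
```

arm_command --series '[{"linear": [0.0005,0,0],"turn": 0},{"linear": [0.0005,0,0],"turn": 0},{"linear": [0,0,0],"turn": 0}]'

```text
t: 34.15
ee_pos: [463.6, 216.0, 241.8]
orientation: [-0.057, 3.137, -0.001]
ft_force: [8.5, -5.5, -3.5]
width: 21.7
grasp_force: 30.0
```

arm_command --series '[{"linear": [0.001,0,0],"turn": 0},{"linear": [0.0005,0,0],"turn": 0},{"linear": [0,0,0],"turn": 0}]'

```text
t: 34.45
ee_pos: [463.4, 216.0, 241.8]
orientation: [-0.058, 3.134, -0.001]
ft_force: [14.4, -5.7, -7.6]
width: 21.2
grasp_force: 30.0
```

arm_command --series '[{"linear": [-0.0025,0,0],"turn": 0},{"linear": [0,0,0],"turn": 0},{"linear": [0,0,0],"turn": 0},{"linear": [0,0,0],"turn": 0},{"linear": [0,0,-0.03],"turn": 0},{"linear": [0,0,-0.05],"turn": 0},{"linear": [0,0,-0.05],"turn": 0},{"linear": [0,0,0],"turn": 0},{"linear": [0,0,0],"turn": 0}]' --jaw 0.4

```text
t: 35.35
ee_pos: [462.6, 216.9, 372.6]
orientation: [-0.057, 3.139, 0.002]
ft_force: [0.2, -0.2, -1.4]
width: 61.6
grasp_force: 0.0
```

```bash
python3 - <<'E'
from h import *
plan(638,220,372,2)
im=ctrl.get_image("wrist");f=im["frame"];np.save("w11.npy",im,allow_pickle=True)
hsv=cv2.cvtColor(f,cv2.COLOR_BGR2HSV);m=cv2.inRange(hsv,(23,150,130),(33,255,255))
for c in cv2.findContours(m,cv2.RETR_EXTERNAL,cv2.CHAIN_APPROX_NONE)[0]:
    if cv2.contourArea(c)>100: (u,v),r=cv2.minEnclosingCircle(c);print(u,v,r,onz(im,u,v,240,True))
s=ctrl.get_image("scene");np.save("s2.npy",s,allow_pickle=True);cv2.imwrite("pics/s2.png",cv2.resize(s["frame"][160:330,360:540],None,fx=3.3,fy=3.3,interpolation=cv2.INTER_CUBIC))
E
```

```text
pos [462.6 216.9 372.6] a0 -177.9 turn 0.0016 shift_m [-0.1754 -0.003   0.001 ] len 175 q6 -1.19 f [ 0.2 -0.2 -1.4] w 61.6 t 35.4
270.0282897949219 201.0471649169922 11.662140846252441 [462.6 215.9 240. ]
```

View pics/s2.png

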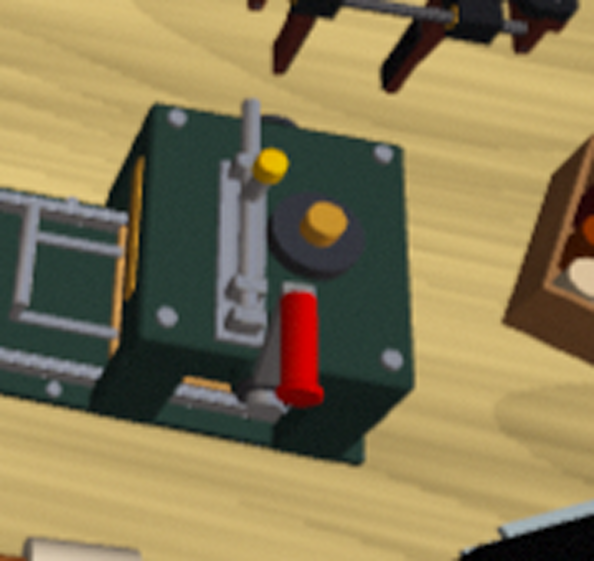

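The bolt is drawn back (knob at (270,165)) and the rod is clear of the lever. The grip spans crop (299,294) to (302,398).

```bash
python3 - <<'E'
from h import *
s=np.load("s2.npy",allow_pickle=True).item();t=np.load("top.npy",allow_pickle=True).item();k=.7
def tri(a,b):
    (c1,d1),(c2,d2)=ray(s,*a),ray(t,b[0]*k,b[1]*k)
    q=np.linalg.lstsq(np.c_[d1,-d2],c2-c1,rcond=None)[0];p,r=c1+d1*q[0],c2+d2*q[1];return ((p+r)/2).round(1),round(np.linalg.norm(p-r),1)
g=lambda u,v:(u/3.3+360,v/3.3+160)
print("far",tri(g(302,394),(140,183)),"near",tri(g(299,294),(140,222)),"mid",tri(g(300.5,345),(140,202)))
E
```

```text
far (array([667.6, 224.1, 292. ]), np.float64(2.7)) near (array([603. , 217.5, 300.6]), np.float64(2.4)) mid (array([636. , 221.1, 295.4]), np.float64(2.5))
```

arm_command --series '[{"linear": [-0.042,-0.001,0],"turn": 0.0016},{"linear": [-0.042,-0.001,0],"turn": 0},{"linear": [-0.042,0,0],"turn": 0},{"linear": [-0.042,0,0],"turn": 0},{"linear": [-0.006,0,0],"turn": 0},{"linear": [0,0,0],"turn": 0},{"linear": [0,0,0],"turn": 0}]'

```text
t: 36.15
ee_pos: [635.0, 220.5, 370.0]
orientation: [0.055, -3.138, 0.001]
ft_force: [0.9, -0.2, -0.4]
width: 61.0
grasp_force: 0.0
```

```bash
python3 - <<'E'
from h import *
plan(638,220,291,2)
im=ctrl.get_image("wrist");f=im["frame"];np.save("w12.npy",im,allow_pickle=True);cv2.imwrite("pics/w12.png",f)
hsv=cv2.cvtColor(f,cv2.COLOR_BGR2HSV);h,s,v=[hsv[...,i].astype(int) for i in range(3)]
m=(((h>170)|(h<6))&(s>170)&(v>100)).astype(np.uint8)
for c in cv2.findContours(m,cv2.RETR_EXTERNAL,cv2.CHAIN_APPROX_NONE)[0]:
    if cv2.contourArea(c)>300: x,y,w,hh=cv2.boundingRect(c);print(x,y,w,hh,onz(im,x+w/2,y,298,True),onz(im,x+w/2,y+hh,298,True))
E
```

```text
pos [635.  220.5 370. ] a0 -178.0 turn -0.0001 shift_m [-0.0032 -0.0006  0.079 ] len 79 q6 -1.29 f [ 0.9 -0.2 -0.4] w 61.0 t 36.1
254 174 37 101 [600.4 220.  298. ] [675.2 222.7 298. ]
```

arm_command --series '[{"linear": [-0.002,0.0005,0.026],"turn": 0},{"linear": [0,0,0.026],"turn": 0},{"linear": [0,0,0.025],"turn": 0},{"linear": [0,0,0],"turn": 0},{"linear": [0,0,0],"turn": 0}]'

```text
t: 36.7
ee_pos: [637.7, 221.4, 295.3]
orientation: [0.055, -3.141, 0.0]
ft_force: [0.5, -0.7, 0.5]
width: 61.5
grasp_force: 0.0
```

arm_command --series '[{"linear": [0,0,0],"turn": 0},{"linear": [0,0,0],"turn": 0},{"linear": [0,0,0],"turn": 0},{"linear": [0,0,0],"turn": 0},{"linear": [0,0,0],"turn": 0},{"linear": [0,0,0],"turn": 0}]' --jaw -1

```text
t: 37.3
ee_pos: [638.5, 221.2, 294.6]
orientation: [-0.054, 3.141, 0.0]
ft_force: [0.1, 0.0, 1.2]
width: 21.5
grasp_force: 30.0
```

```bash
python3 - <<'E'
from h import *
o=ctrl.get_obs();print(np.round(o["ee_pos"],1),np.round(o["ft_force"],1),o["width"])
p=np.radians(10+np.array(list(np.linspace(0,57,20))+[60,62,64,65.5,67,68.2,68.75,69.5,70.2]))
s=-150*np.sin(p);z=-150*np.cos(p)
for i,(a,b) in enumerate(zip(np.diff(s),np.diff(z))): print(i+1,round(np.degrees(p[i+1])-10,2),"y %.4f z %.4f"%(a/1000,b/1000))
E
```

```text
[638.5 221.2 294.6] [0.1 0.  1.2] 21.538384984990717
1 3.0 y -0.0077 z 0.0016
2 6.0 y -0.0076 z 0.0020
3 9.0 y -0.0075 z 0.0024
4 12.0 y -0.0074 z 0.0028
5 15.0 y -0.0072 z 0.0031
6 18.0 y -0.0070 z 0.0035
7 21.0 y -0.0068 z 0.0039
8 24.0 y -0.0066 z 0.0042
9 27.0 y -0.0064 z 0.0046
10 30.0 y -0.0061 z 0.0049
11 33.0 y -0.0059 z 0.0052
12 36.0 y -0.0056 z 0.0055
13 39.0 y -0.0053 z 0.0058
14 42.0 y -0.0050 z 0.0061
15 45.0 y -0.0047 z 0.0063
16 48.0 y -0.0043 z 0.0065
17 51.0 y -0.0040 z 0.0068
18 54.0 y -0.0036 z 0.0070
19 57.0 y -0.0033 z 0.0071
20 60.0 y -0.0029 z 0.0073
21 62.0 y -0.0017 z 0.0050
22 64.0 y -0.0015 z 0.0050
23 65.5 y -0.0010 z 0.0038
24 67.0 y -0.0009 z 0.0038
25 68.2 y -0.0007 z 0.0031
26 68.75 y -0.0003 z 0.0014
27 69.5 y -0.0004 z 0.0019
28 70.2 y -0.0003 z 0.0018
```

arm_command --series '[{"linear": [0,-0.0077,0.0016],"turn": 0},{"linear": [0,-0.0076,0.002],"turn": 0},{"linear": [0,-0.0075,0.0024],"turn": 0},{"linear": [0,-0.0074,0.0028],"turn": 0},{"linear": [0,-0.0072,0.0031],"turn": 0},{"linear": [0,-0.007,0.0035],"turn": 0},{"linear": [0,-0.0068,0.0039],"turn": 0},{"linear": [0,-0.0066,0.0042],"turn": 0},{"linear": [0,-0.0064,0.0046],"turn": 0},{"linear": [0,-0.0061,0.0049],"turn": 0}]'

```text
t: 38.3
ee_pos: [640.8, 152.2, 262.0]
orientation: [-0.054, 3.141, 0.005]
ft_force: [-2.1, 4.9, 3.5]
width: 21.5
grasp_force: 30.0
```

arm_command --series '[{"linear": [0,-0.0059,0.0052],"turn": 0},{"linear": [0,-0.0056,0.0055],"turn": 0},{"linear": [0,-0.0053,0.0058],"turn": 0},{"linear": [0,-0.005,0.0061],"turn": 0},{"linear": [0,-0.0047,0.0063],"turn": 0},{"linear": [0,-0.0043,0.0065],"turn": 0},{"linear": [0,-0.004,0.0068],"turn": 0},{"linear": [0,0,0],"turn": 0}]'

```text
t: 39.1
ee_pos: [642.0, 116.7, 218.6]
orientation: [0.053, -3.141, -0.003]
ft_force: [2.3, 4.2, -5.3]
width: 21.4
grasp_force: 30.0
```

arm_command --series '[{"linear": [0,-0.0036,0.007],"turn": 0},{"linear": [0,-0.0033,0.0071],"turn": 0},{"linear": [0,-0.0029,0.0073],"turn": 0},{"linear": [0,-0.0017,0.005],"turn": 0},{"linear": [0,-0.0015,0.005],"turn": 0},{"linear": [0,-0.001,0.0038],"turn": 0},{"linear": [0,-0.0009,0.0038],"turn": 0},{"linear": [0,-0.0007,0.0031],"turn": 0},{"linear": [0,0,0],"turn": 0}]'

```text
t: 40.0
ee_pos: [642.6, 102.2, 178.0]
orientation: [-0.054, 3.141, 0.004]
ft_force: [-1.5, 7.5, 3.6]
width: 21.5
grasp_force: 30.0
```

arm_command --series '[{"linear": [0,-0.0003,0.0014],"turn": 0},{"linear": [0,-0.0002,0.001],"turn": 0},{"linear": [0,0,0],"turn": 0}]'

```text
t: 40.3
ee_pos: [642.7, 101.8, 176.1]
orientation: [-0.054, 3.141, 0.004]
ft_force: [-4.0, 8.4, 7.0]
width: 21.1
grasp_force: 30.0
```

arm_command --series '[{"linear": [0,-0.0002,0.001],"turn": 0},{"linear": [0,0,0.001],"turn": 0},{"linear": [0,0,0],"turn": 0}]'

```text
t: 40.6
ee_pos: [642.8, 101.8, 175.8]
orientation: [-0.054, 3.14, 0.004]
ft_force: [-8.8, 8.6, 18.9]
width: 21.1
grasp_force: 30.0
```

arm_command --series '[{"linear": [0,0,0.001],"turn": 0},{"linear": [0,0,0.001],"turn": 0},{"linear": [0,0,0],"turn": 0}]'

```text
t: 40.9
ee_pos: [642.9, 101.8, 175.6]
orientation: [-0.054, 3.139, 0.005]
ft_force: [-13.6, 8.1, 29.9]
width: 21.3
grasp_force: 30.0
```

The lever is at its stop: the force climbs and it no longer moves. Now I'll follow it back up.

arm_command --series '[{"linear": [0,0.0004,-0.005],"turn": 0},{"linear": [0,0.0003,-0.0014],"turn": 0},{"linear": [0,0.0007,-0.0031],"turn": 0},{"linear": [0,0.0009,-0.0038],"turn": 0},{"linear": [0,0.001,-0.0038],"turn": 0},{"linear": [0,0.0015,-0.005],"turn": 0},{"linear": [0,0.0017,-0.005],"turn": 0},{"linear": [0,0.0029,-0.0073],"turn": 0},{"linear": [0,0.0033,-0.0071],"turn": 0},{"linear": [0,0.0036,-0.007],"turn": 0}]'

```text
t: 41.9
ee_pos: [642.0, 115.3, 217.6]
orientation: [0.055, -3.14, 0.003]
ft_force: [5.2, -2.3, -12.4]
width: 21.3
grasp_force: 30.0
```

arm_command --series '[{"linear": [0,0.004,-0.0068],"turn": 0},{"linear": [0,0.0043,-0.0065],"turn": 0},{"linear": [0,0.0047,-0.0063],"turn": 0},{"linear": [0,0.005,-0.0061],"turn": 0},{"linear": [0,0.0053,-0.0058],"turn": 0},{"linear": [0,0.0056,-0.0055],"turn": 0},{"linear": [0,0.0059,-0.0052],"turn": 0},{"linear": [0,0.0061,-0.0049],"turn": 0},{"linear": [0,0.0064,-0.0046],"turn": 0},{"linear": [0,0,0],"turn": 0}]'

```text
t: 42.9
ee_pos: [640.9, 158.1, 273.2]
orientation: [-0.054, 3.14, -0.015]
ft_force: [-4.6, -19.2, 14.7]
width: 21.3
grasp_force: 30.0
```

arm_command --series '[{"linear": [0,0.0066,-0.0042],"turn": 0},{"linear": [0,0.0068,-0.0039],"turn": 0},{"linear": [0,0.007,-0.0035],"turn": 0},{"linear": [0,0.0072,-0.0031],"turn": 0},{"linear": [0,0.0074,-0.0028],"turn": 0},{"linear": [0,0.0075,-0.0024],"turn": 0},{"linear": [0,0,0],"turn": 0}]'

```text
t: 43.6
ee_pos: [640.7, 202.0, 295.7]
orientation: [-0.054, 3.136, -0.011]
ft_force: [-4.8, -16.0, 23.5]
width: 21.2
grasp_force: 30.0
```

arm_command --series '[{"linear": [0,0.005,0.0],"turn": 0},{"linear": [0,0.005,0.0],"turn": 0},{"linear": [0,0.004,0],"turn": 0},{"linear": [0,0.003,0],"turn": 0},{"linear": [0,0,0],"turn": 0}]'

```text
t: 44.1
ee_pos: [641.1, 219.6, 298.7]
orientation: [-0.054, 3.132, -0.007]
ft_force: [-8.2, -15.3, 35.9]
width: 21.6
grasp_force: 30.0
```

```bash
python3 - <<'E'
from h import *
plan(638,221,292,2)
E
```

```text
pos [641.1 219.6 298.7] a0 -178.0 turn -0.0004 shift_m [0.0031 0.0015 0.0067] len 8 q6 -1.29 f [ -8.2 -15.3  35.9] w 21.6 t 44.1
```

arm_command --series '[{"linear": [0,0,-0.004],"turn": 0},{"linear": [0,0,-0.003],"turn": 0},{"linear": [0,0.002,0],"turn": 0},{"linear": [0,0.002,0],"turn": 0},{"linear": [0,0,0],"turn": 0}]'

```text
t: 44.6
ee_pos: [640.8, 223.3, 299.9]
orientation: [-0.054, 3.135, -0.009]
ft_force: [4.7, -11.5, 7.9]
width: 21.4
grasp_force: 30.0
```

arm_command --series '[{"linear": [0,0.002,0],"turn": 0},{"linear": [0,0.0015,0],"turn": 0},{"linear": [0,0,0],"turn": 0}]'

```text
t: 44.9
ee_pos: [640.8, 223.5, 299.9]
orientation: [-0.052, 3.136, -0.018]
ft_force: [4.3, -24.6, 9.0]
width: 21.4
grasp_force: 30.0
```

arm_command --series '[{"linear": [0,0.0015,0],"turn": 0},{"linear": [0,0.001,0],"turn": 0},{"linear": [0,0,0],"turn": 0}]'

```text
t: 45.2
ee_pos: [640.8, 223.7, 299.9]
orientation: [-0.051, 3.136, -0.024]
ft_force: [4.4, -33.0, 11.0]
width: 21.2
grasp_force: 30.0
```

arm_command --series '[{"linear": [0,-0.004,0],"turn": 0},{"linear": [0,0,0],"turn": 0}]'

```text
t: 45.4
ee_pos: [640.8, 223.4, 299.9]
orientation: [-0.052, 3.136, -0.012]
ft_force: [4.4, -17.7, 8.8]
width: 21.2
grasp_force: 30.0
```

arm_command --series '[{"linear": [0,0,0],"turn": 0},{"linear": [0,0,0],"turn": 0},{"linear": [0,0,0],"turn": 0},{"linear": [0,0,0],"turn": 0},{"linear": [0,0,-0.03],"turn": 0},{"linear": [0,0,-0.045],"turn": 0},{"linear": [0,0,0],"turn": 0},{"linear": [0,0,0],"turn": 0}]' --jaw 0.4

```text
t: 46.2
ee_pos: [638.4, 229.4, 374.0]
orientation: [-0.055, 3.139, 0.001]
ft_force: [0.3, 0.3, -0.4]
width: 61.6
grasp_force: 0.0
```

```bash
python3 - <<'E'
from h import *
plan(462.8,216.2,372,2)
im=ctrl.get_image("wrist");f=im["frame"]
hsv=cv2.cvtColor(f,cv2.COLOR_BGR2HSV);h,s,v=[hsv[...,i].astype(int) for i in range(3)]
m=(((h>170)|(h<6))&(s>170)&(v>100)).astype(np.uint8)
for c in cv2.findContours(m,cv2.RETR_EXTERNAL,cv2.CHAIN_APPROX_NONE)[0]:
    if cv2.contourArea(c)>300: x,y,w,hh=cv2.boundingRect(c);print(x,y,w,hh,onz(im,x+w/2,y,298,True),onz(im,x+w/2,y+hh,298,True))
E
```

```text
pos [638.4 229.4 374. ] a0 -178.0 turn 0.0004 shift_m [ 0.1759 -0.0071  0.0016] len 176 q6 -1.28 f [ 0.3  0.3 -0.4] w 61.6 t 46.2
245 167 36 100 [600.2 222.4 298. ] [674.6 224.5 298. ]
```

arm_command --series '[{"linear": [0.044,-0.0018,0],"turn": 0},{"linear": [0.044,-0.0018,0],"turn": 0},{"linear": [0.044,-0.0018,0],"turn": 0},{"linear": [0.044,-0.0017,0],"turn": 0},{"linear": [0,0,0],"turn": 0},{"linear": [0,0,0.045],"turn": 0},{"linear": [0,0,0.045],"turn": 0},{"linear": [0,0,0.02],"turn": 0},{"linear": [0,0,0],"turn": 0},{"linear": [0,0,0],"turn": 0}]'

```text
t: 47.25
ee_pos: [462.9, 215.8, 262.5]
orientation: [0.054, -3.14, 0.001]
ft_force: [-0.1, -0.7, -0.1]
width: 61.4
grasp_force: 0.0
```

```bash
python3 - <<'E'
from h import *
plan(462.9,216.2,241,2)
E
```

```text
pos [462.9 215.8 262.5] a0 -178.0 turn -0.0003 shift_m [-0.0001  0.0004  0.0215] len 21 q6 -1.19 f [-0.1 -0.7 -0.1] w 61.4 t 47.2
```

arm_command --series '[{"linear": [0,0.0004,0.0215],"turn": 0},{"linear": [0,0,0],"turn": 0},{"linear": [0,0,0],"turn": 0}]'

```text
t: 47.55
ee_pos: [463.2, 216.4, 242.5]
orientation: [-0.054, 3.14, 0.001]
ft_force: [0.7, -0.4, 0.8]
width: 61.4
grasp_force: 0.0
```

arm_command --series '[{"linear": [0,0,0],"turn": 0},{"linear": [0,0,0],"turn": 0},{"linear": [0,0,0],"turn": 0},{"linear": [0,0,0],"turn": 0},{"linear": [0,0,0],"turn": 0},{"linear": [0,0,0],"turn": 0}]' --jaw -1

```text
t: 48.15
ee_pos: [462.5, 215.9, 241.5]
orientation: [-0.055, 3.141, -0.001]
ft_force: [0.2, -1.8, 1.4]
width: 21.4
grasp_force: 30.0
```

arm_command --series '[{"linear": [-0.004,0,0],"turn": 0},{"linear": [-0.006,0,0],"turn": 0},{"linear": [-0.006,0,0],"turn": 0},{"linear": [-0.006,0,0],"turn": 0},{"linear": [-0.006,0,0],"turn": 0},{"linear": [-0.006,0,0],"turn": 0},{"linear": [-0.005,0,0],"turn": 0},{"linear": [-0.003,0,0],"turn": 0},{"linear": [0,0,0],"turn": 0},{"linear": [0,0,0],"turn": 0}]'

```text
t: 49.15
ee_pos: [505.7, 217.3, 241.5]
orientation: [-0.054, 3.139, -0.001]
ft_force: [2.1, -5.0, 2.5]
width: 21.2
grasp_force: 30.0
```

arm_command --series '[{"linear": [-0.0015,0,0],"turn": 0},{"linear": [-0.001,0,0],"turn": 0},{"linear": [-0.001,0,0],"turn": 0},{"linear": [0,0,0],"turn": 0}]'

```text
t: 49.55
ee_pos: [507.6, 217.4, 241.5]
orientation: [0.054, -3.139, 0.001]
ft_force: [-4.4, -4.8, 6.8]
width: 21.1
grasp_force: 30.0
```

arm_command --series '[{"linear": [-0.001,0,0],"turn": 0},{"linear": [-0.0005,0,0],"turn": 0},{"linear": [0,0,0],"turn": 0}]'

```text
t: 49.85
ee_pos: [507.8, 217.4, 241.4]
orientation: [0.054, -3.137, 0.001]
ft_force: [-10.7, -4.9, 10.7]
width: 21.6
grasp_force: 30.0
```

arm_command --series '[{"linear": [-0.001,0,0],"turn": 0},{"linear": [0,0,0],"turn": 0}]'

```text
t: 50.05
ee_pos: [507.9, 217.3, 241.3]
orientation: [0.054, -3.135, 0.002]
ft_force: [-14.0, -4.7, 14.7]
width: 21.2
grasp_force: 30.0
```

arm_command --series '[{"linear": [0.0025,0,0],"turn": 0},{"linear": [0,0,0],"turn": 0},{"linear": [0,0,0],"turn": 0},{"linear": [0,0,0],"turn": 0},{"linear": [0,0,-0.03],"turn": 0},{"linear": [0,0,-0.05],"turn": 0},{"linear": [0,0,-0.05],"turn": 0},{"linear": [0,-0.04,0],"turn": 0},{"linear": [0,-0.04,0],"turn": 0},{"linear": [0,-0.037,0],"turn": 0}]' --jaw 0.4

```text
t: 51.05
ee_pos: [512.2, 99.7, 371.9]
orientation: [-0.056, 3.14, 0.0]
ft_force: [-0.5, 0.4, 0.0]
width: 61.3
grasp_force: 0.0
```

arm_command --series '[{"linear": [0,0,0],"turn": 0.142},{"linear": [0,0,0],"turn": 0.142},{"linear": [0,0,0],"turn": 0.142},{"linear": [0,0,0],"turn": 0.142},{"linear": [0,0,0],"turn": 0.142},{"linear": [0,0,0],"turn": 0.142},{"linear": [0,0,0],"turn": 0.142},{"linear": [0,0,0],"turn": 0.142},{"linear": [0,0,0],"turn": 0.142},{"linear": [0,0,0],"turn": 0.142}]' --jaw -0.32

```text
t: 52.05
ee_pos: [512.3, 100.9, 371.3]
orientation: [2.013, 2.412, 0.0]
ft_force: [-1.5, -0.6, 0.1]
width: 30.0
grasp_force: 0.0
```

arm_command --series '[{"linear": [0,0,0],"turn": 0.149},{"linear": [0,0,0],"turn": 0},{"linear": [0,0,0],"turn": 0}]'

```text
t: 52.35
ee_pos: [512.2, 100.8, 371.3]
orientation: [-2.176, -2.266, -0.0]
ft_force: [-0.4, -0.3, 0.6]
width: 29.9
grasp_force: 0.0
```

```bash
python3 - <<'E'
from h import *
plan(479.5,100,150,92)
im=ctrl.get_image("scene");f=cv2.resize(im["frame"],(800,600),interpolation=cv2.INTER_CUBIC);cv2.imwrite("pics/s3.png",f[180:460,380:780])
E
```

```text
pos [512.2 100.8 371.3] a0 92.3 turn 0.0055 shift_m [ 0.0003 -0.0327  0.2213] len 224 q6 0.13 f [-0.4 -0.3  0.6] w 29.9 t 52.4
```

View pics/s3.png

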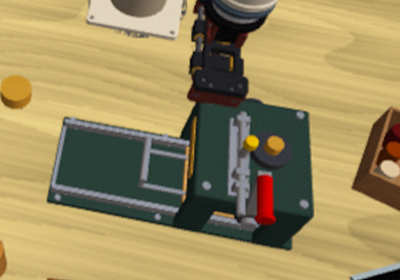

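The scene crop shows the knob back at its closed place (252,143), the lever up, and the rod in front of it. The tray is still home. Next I'll lower inside the handle frame.

arm_command --series '[{"linear": [0,-0.0327,0],"turn": 0.005},{"linear": [0,0,0.045],"turn": 0},{"linear": [0,0,0.045],"turn": 0},{"linear": [0,0,0.045],"turn": 0},{"linear": [0,0,0.045],"turn": 0},{"linear": [0,0,0.04],"turn": 0},{"linear": [0,0,0],"turn": 0},{"linear": [0,0,0],"turn": 0}]'

```text
t: 53.2
ee_pos: [479.5, 99.6, 151.7]
orientation: [-2.184, -2.257, 0.002]
ft_force: [1.1, 0.1, -0.2]
width: 30.1
grasp_force: 0.0
```

```bash
python3 - <<'E'
from h import *
plan(479.5,99.5,62,92)
im=ctrl.get_image("wrist");cv2.imwrite("pics/w13.png",im["frame"])
E
```

```text
pos [479.5  99.6 151.7] a0 91.9 turn -0.0021 shift_m [-0.0001  0.0001  0.0897] len 90 q6 0.15 f [ 1.1  0.1 -0.2] w 30.1 t 53.2
```

View pics/w13.png

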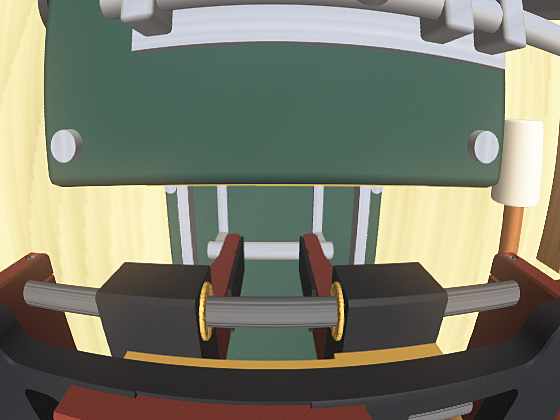

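The bar spans (208–332, 249), centred laterally under the fingers. I'll check its distance from this view.

```bash
python3 - <<'E'
from h import *
im=ctrl.get_image("wrist");print(onz(im,270,249,65,True),proj(im,[480,76,65],True),"headfront",onz(im,270,186,170,True))
E
```

```text
[480.5  73.4  65. ] [269.43295817 245.84155371] headfront [478.4 143.8 170. ]
```

arm_command --series '[{"linear": [-0.0015,0,0.03],"turn": 0},{"linear": [0,0,0.03],"turn": 0},{"linear": [0,0,0.015],"turn": 0},{"linear": [0,0,0.014],"turn": 0},{"linear": [0,0,0],"turn": 0},{"linear": [0,0,0],"turn": 0}]'

```text
t: 53.9
ee_pos: [480.8, 98.3, 64.1]
orientation: [2.185, 2.255, 0.004]
ft_force: [1.0, -0.9, 0.3]
width: 30.0
grasp_force: 0.0
```

arm_command --series '[{"linear": [-0.002,0,0],"turn": 0},{"linear": [-0.003,0,0],"turn": 0},{"linear": [-0.004,0,0],"turn": 0},{"linear": [-0.006,0,0],"turn": 0},{"linear": [-0.008,0,0],"turn": 0},{"linear": [-0.01,0,0],"turn": 0},{"linear": [-0.01,0,0],"turn": 0},{"linear": [-0.01,0,0],"turn": 0},{"linear": [-0.01,0,0],"turn": 0},{"linear": [-0.01,0,0],"turn": 0}]'

```text
t: 54.9
ee_pos: [482.3, 25.0, 63.0]
orientation: [2.187, 2.255, 0.002]
ft_force: [-0.5, 5.8, 4.2]
width: 30.2
grasp_force: 2.9
```

arm_command --series '[{"linear": [-0.013,0,0],"turn": 0},{"linear": [-0.014,0,0],"turn": 0},{"linear": [-0.014,0,0],"turn": 0},{"linear": [-0.014,0,0],"turn": 0},{"linear": [-0.014,0,0],"turn": 0},{"linear": [-0.014,0,0],"turn": 0},{"linear": [-0.014,0,0],"turn": 0},{"linear": [-0.014,0,0],"turn": 0},{"linear": [-0.014,0,0],"turn": 0},{"linear": [-0.01,0,0],"turn": 0}]'

```text
t: 55.9
ee_pos: [486.0, -110.4, 62.8]
orientation: [-2.187, -2.255, -0.001]
ft_force: [0.9, 5.5, 3.5]
width: 29.8
grasp_force: 3.0
```

arm_command --series '[{"linear": [-0.006,0,0],"turn": 0},{"linear": [-0.006,0,0],"turn": 0},{"linear": [-0.005,0,0],"turn": 0},{"linear": [-0.004,0,0],"turn": 0},{"linear": [-0.003,0,0],"turn": 0},{"linear": [-0.002,0,0],"turn": 0},{"linear": [0,0,0],"turn": 0}]'

```text
t: 56.6
ee_pos: [486.7, -135.7, 62.6]
orientation: [-2.186, -2.256, -0.0]
ft_force: [0.3, 4.4, 1.6]
width: 30.1
grasp_force: 1.9
```

Still sliding freely, so I'll go on in small steps and watch for the stop.

arm_command --series '[{"linear": [-0.003,0,0],"turn": 0},{"linear": [-0.003,0,0],"turn": 0},{"linear": [-0.002,0,0],"turn": 0},{"linear": [0,0,0],"turn": 0}]'

```text
t: 57.0
ee_pos: [487.0, -143.7, 62.6]
orientation: [-2.186, -2.256, -0.0]
ft_force: [0.4, 4.0, 3.7]
width: 29.8
grasp_force: 2.1
```

arm_command --series '[{"linear": [-0.001,0,0],"turn": 0},{"linear": [-0.001,0,0],"turn": 0},{"linear": [0,0,0],"turn": 0}]'

```text
t: 57.3
ee_pos: [487.0, -145.5, 62.5]
orientation: [-2.186, -2.256, -0.0]
ft_force: [1.0, 4.7, 3.5]
width: 30.0
grasp_force: 2.6
```

arm_command --series '[{"linear": [-0.001,0,0],"turn": 0},{"linear": [-0.001,0,0],"turn": 0},{"linear": [0,0,0],"turn": 0}]'

```text
t: 57.6
ee_pos: [487.0, -147.5, 62.5]
orientation: [-2.186, -2.256, -0.0]
ft_force: [0.3, 5.5, 2.6]
width: 29.6
grasp_force: 2.7
```

arm_command --series '[{"linear": [-0.001,0,0],"turn": 0},{"linear": [-0.001,0,0],"turn": 0},{"linear": [-0.001,0,0],"turn": 0},{"linear": [0,0,0],"turn": 0}]'

```text
t: 58.0
ee_pos: [487.1, -150.5, 62.5]
orientation: [-2.186, -2.256, -0.0]
ft_force: [1.2, 4.8, 4.2]
width: 29.8
grasp_force: 2.7
```

arm_command --series '[{"linear": [-0.001,0,0],"turn": 0},{"linear": [-0.001,0,0],"turn": 0},{"linear": [0,0,0],"turn": 0}]'

```text
t: 58.3
ee_pos: [487.2, -152.5, 62.5]
orientation: [-2.186, -2.255, -0.0]
ft_force: [0.9, 5.1, 3.7]
width: 30.1
grasp_force: 2.7
```

arm_command --series '[{"linear": [-0.001,0,0],"turn": 0},{"linear": [-0.001,0,0],"turn": 0},{"linear": [0,0,0],"turn": 0}]'

```text
t: 58.6
ee_pos: [487.3, -154.5, 62.5]
orientation: [-2.186, -2.256, -0.0]
ft_force: [0.4, 5.6, 3.9]
width: 29.7
grasp_force: 2.7
```

arm_command --series '[{"linear": [-0.001,0,0],"turn": 0},{"linear": [-0.001,0,0],"turn": 0},{"linear": [0,0,0],"turn": 0}]'

```text
t: 58.9
ee_pos: [487.3, -156.4, 62.5]
orientation: [-2.186, -2.255, -0.0]
ft_force: [1.2, 6.5, 3.6]
width: 29.6
grasp_force: 2.8
```

arm_command --series '[{"linear": [-0.001,0,0],"turn": 0},{"linear": [-0.001,0,0],"turn": 0},{"linear": [0,0,0],"turn": 0}]'

```text
t: 59.2
ee_pos: [487.5, -157.3, 62.1]
orientation: [-2.186, -2.254, -0.002]
ft_force: [4.3, 13.7, -0.4]
width: 29.7
grasp_force: 6.9
```

arm_command --series '[{"linear": [-0.001,0,0],"turn": 0},{"linear": [-0.001,0,0],"turn": 0},{"linear": [0,0,0],"turn": 0}]'

```text
t: 59.5
ee_pos: [487.6, -157.9, 61.6]
orientation: [-2.185, -2.253, -0.004]
ft_force: [7.4, 22.6, -5.7]
width: 30.1
grasp_force: 11.4
```

arm_command --series '[{"linear": [0.006,0,0],"turn": 0},{"linear": [0.004,0,0],"turn": 0},{"linear": [0,0,0],"turn": 0},{"linear": [0,0,-0.04],"turn": 0},{"linear": [0,0,-0.05],"turn": 0},{"linear": [0,0,-0.05],"turn": 0},{"linear": [0,0,-0.05],"turn": 0},{"linear": [0,0,-0.05],"turn": 0},{"linear": [0,0,0],"turn": 0},{"linear": [0,0,0],"turn": 0}]'

```text
t: 60.5
ee_pos: [487.5, -151.4, 303.7]
orientation: [2.185, 2.253, 0.002]
ft_force: [-0.1, -0.3, -1.0]
width: 29.4
grasp_force: 0.0
```

```bash
python3 - <<'E'
from h import *
plan(487,-140,300,92);wb(42)
im=np.load("wl.npy",allow_pickle=True).item();cv2.imwrite("pics/w14.png",im["frame"])
E
```

```text
pos [ 487.5 -151.4  303.7] a0 91.8 turn -0.004 shift_m [ 0.0115 -0.0001  0.0036] len 12 q6 -0.36 f [-0.1 -0.3 -1. ] w 29.4 t 60.5
wrist block [513.6 -41. ] [35.8 73.5] 91.9
wrist block [513.7  45.8] [36.5 63.4] 91.5
wrist block [447.7  43.4] [36.5 64.3] 92.1
```

View pics/w14.png

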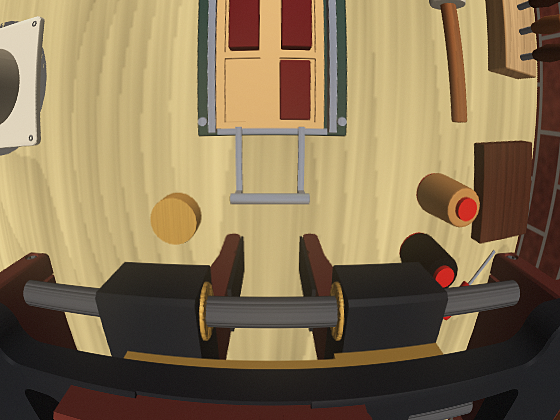

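All three blocks lie in their pockets. The tray is out against the lip, and the pads' contact points (56 mm at home, −157 mm out) fit the full 248 mm travel. Handing in.

```bash
python3 -c "
from workcell import ctrl
print(ctrl.close_job())"
```

```text
the job is handed in; nothing more can be done
None
```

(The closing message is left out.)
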